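# Weight the plant press in staggered courses

## Task

Finish laying the weights on the plant press in staggered courses: first lay the loose long terracotta block on the board, in line with and close up to the free end of the one already laid, then the long white block on top, in line with and close up to the white half block, so that it bridges the joint half and half. Set both down gently without dropping them, keep the weights already laid in place, and leave the spare half block and everything else on the table alone.

Things in the scene. Friction and masses are not known exactly. Their poses are not given: they have to be found in the camera images.
- press: plant press (fixed): plywood board, blotters, plywood board, 300 mm long, 130 mm wide, its flat top 40 mm above the table; origin: centre of its underside, x along its length, y across, z up
- clay_laid_c (a point): long terracotta block already lying on the press board, 120 mm long, 50 mm wide, 36 mm high, loose, about 0.4 kg; this point is its centre (18 mm above its underside); x along its length, y across its width, z up; its +x end is the free end to butt against (the joint); the half block sits over its -x half
- white_half_c (a point): white stone half block already lying on the laid terracotta block, 60 mm long, 50 mm wide, 36 mm high, loose, about 0.26 kg; this point is its centre; x along its length, y across its width, z up; its +x end stands about over the middle of the terracotta block below
- clay_block_c (a point): long terracotta block to be laid first, loose on the table, 120 mm long, 50 mm wide, 36 mm high, 0.3 to 0.6 kg; this point is its centre; x along its length, y across its width, z up (either end may lead)
- white_block_c (a point): long white stone block to be laid second, on top, loose on the table, 120 mm long, 50 mm wide, 36 mm high, 0.35 to 0.7 kg; this point is its centre; x along its length, y across its width, z up (either end may lead)
- dish: flat covered glass culture dish, 94 mm across, 17 mm high; origin: centre of its underside
- jar: glass specimen jar with a white cap, 60 mm across, 85 mm high; origin: centre of its underside
- amber: amber glass bottle with a black cap, 52 mm across, 120 mm high; origin: centre of its underside
- forceps: steel forceps lying flat, 130 mm long, 6 mm high; origin: middle of the underside, x along it
- loupe: black hand lens lying flat, about 150 mm long with its 64 mm round head at +x, 12 mm high; origin: on the underside, near the middle
- spare_half_c (a point): spare terracotta half block, 60 x 50 x 36 mm, not needed, to be left alone; this point is its centre
Mind the look-alikes: they are no part of the job. What is shaped like the part that bears white_block_c but blue or green is not meant.

How it is judged:
On the way, in this order (a step that is already met when the one before it is completed fails the run):
1. the long terracotta block lies on the board, end to end and in line with the laid one, released and at rest (x of clay_block_c in the frame of clay_laid_c between 0.116 and 0.132 m and y of clay_block_c in the frame of clay_laid_c between -0.009 and 0.009 m and z of clay_block_c in the frame of clay_laid_c between -0.006 and 0.006 m and angle between the x axis of clay_block_c and the x axis of clay_laid_c, either way round below 0.12 rad and angle between clay_block_c's own z axis and vertical below 0.08 rad and linear speed of clay_block below 0.02 m/s and angular speed of clay_block below 0.1 rad/s and contact force between the fingers and clay_block below 0.1 N), for 0.2 s.
2. the long white block lies on top, bridging the joint, released and at rest (x of clay_block_c in the frame of clay_laid_c between 0.116 and 0.132 m and y of clay_block_c in the frame of clay_laid_c between -0.009 and 0.009 m and z of clay_block_c in the frame of clay_laid_c between -0.006 and 0.006 m and angle between the x axis of each of clay_block_c, white_block_c and the x axis of clay_laid_c, either way round below 0.12 rad and angle between each of clay_block_c, white_block_c's own z axis and vertical below 0.08 rad and x of white_block_c in the frame of clay_laid_c between 0.05 and 0.072 m and y of white_block_c in the frame of clay_laid_c between -0.009 and 0.009 m and z of white_block_c in the frame of clay_laid_c between 0.03 and 0.042 m and horizontal distance between white_block_c and clay_block_c between 0.05 and 0.075 m and linear speed of white_block below 0.02 m/s and angular speed of white_block below 0.1 rad/s and contact force between the fingers and white_block below 0.1 N), for 0.2 s.
At the end, for the whole second after the job is handed in: On the laid block: second clay centre 116-132 mm along it, same level; white centre 50-72 mm along it, one course up, 50-75 mm from second clay; each within 9 mm sideways, 0.12 rad, level; half block within 12 mm of its place, laid block within 25 mm of its start; all at rest (x of clay_block_c in the frame of clay_laid_c between 0.116 and 0.132 m and y of clay_block_c in the frame of clay_laid_c between -0.009 and 0.009 m and z of clay_block_c in the frame of clay_laid_c between -0.006 and 0.006 m and angle between the x axis of each of clay_block_c, white_block_c and the x axis of clay_laid_c, either way round below 0.12 rad and angle between each of clay_block_c, white_block_c's own z axis and vertical below 0.08 rad and x of white_block_c in the frame of clay_laid_c between 0.05 and 0.072 m and y of white_block_c in the frame of clay_laid_c between -0.009 and 0.009 m and z of white_block_c in the frame of clay_laid_c between 0.03 and 0.042 m and horizontal distance between white_block_c and clay_block_c between 0.05 and 0.075 m and x of white_half_c in the frame of clay_laid_c between -0.042 and -0.018 m and y of white_half_c in the frame of clay_laid_c between -0.012 and 0.012 m and z of white_half_c in the frame of clay_laid_c between 0.03 and 0.042 m and linear speed of each of clay_laid, white_half, clay_block, white_block below 0.02 m/s and angular speed of each of clay_laid, white_half, clay_block, white_block below 0.1 rad/s and distance of clay_laid_c from where it was at the start of the episode below 0.025 m); the robot touches nothing.
It fails at once if a block to be laid is dropped or thrown (free of the fingers and faster than 0.5 m/s) ((linear speed of clay_block above 0.5 m/s and contact force between the fingers and clay_block below 0.1 N) or (linear speed of white_block above 0.5 m/s and contact force between the fingers and white_block below 0.1 N)).
It fails at once if a bystander on the table is moved more than 25 mm (distance of any of dish, jar, amber, forceps, loupe, spare_half_c from where it was at the start of the episode above 0.025 m).
It fails at once if the laid terracotta block or the white half block is moved more than 30 mm (distance of any of clay_laid_c, white_half_c from where it was at the start of the episode above 0.03 m).
It also fails if it takes over 67 s, if anything falls off the work surface, if the arm or the gripper's body presses on something with over 40 N, if the wrist force passes 120 N, or if a joint passes its speed limit or range.

## Robot

A 7-joint arm with a two-finger parallel gripper is mounted at the origin on the work surface. World frame = base frame: x ahead of the robot, y to its left, z up, the work surface at z = 0. Lengths are in m, angles in rad, forces in N, time in s.
With the tool pointing down it reaches from about 0.425 to 0.825 m from the base axis. Payload 3.6 kg.
Tool frame: the origin (TCP) lies midway between the tips of the shut fingers; the grasp point (between the pads) lies 19 mm behind it; z points along the fingers, y is the direction in which the jaws open and shut (so a half turn about z gives the same grasp; the last joint's range is limited). The gripper opens to 93 mm and grips with 3 to 60 N. Pads are 15 mm wide; open, the fingers measure 128 mm over their backs; the gripper's body (75 mm by 188 mm) begins 65 mm behind the grasp point.
Start: joints at [-0.026, 0.615, -0.013, 1.423, 0.008, 1.103, -0.04], TCP at [0.65, 0, 0.184] pointing down, gripper open.
Joint ranges: [-3.12, 3.12], [-0.3, 2.06], [-1.34, 1.32], [0.26, 2.42], [-1.36, 4.5], [0.01, 1.98], [-2.84, 2.84]. Speed limits (rad/s): [2.79, 2.79, 3.14, 3.14, 3.14, 3.14, 3.14].

## Interface

Orientations are given as a unit quaternion [w, x, y, z].
In Python, from rig import arm, capture, camera_model, models gives the robot as it stands.
- The arm moves only by the tool jog_arm, never from a script. Its argument "motion" is a list of rows, each a list of 3 entries, a list of its own where there are three numbers: the shift along the tool's x, y, z scaled (see below), then the turn, a rotation vector about the tool's x, y, z scaled (see below), then the opening, from 0 (shut) to 1 (fully open). In form: [[[x, y, z], [rx, ry, rz], gripper], ...]. A call has 1 to 12 rows; each row shifts and turns the pose as measured when the row begins, along the tool's axes as they then stand; what a row does not reach is not made up. The controller multiplies each number of a shift by 0.3 m and each number of a turn by 360 degrees. A row lasts 1/10 s, in which the tool goes at most 50 mm and 8.59 degrees, less where a joint would pass 70% of its speed; a pose out of reach is approached as far as the arm can. A call with a number of a shift or a turn outside -1 to 1 is refused whole. A call with a gripper value outside its range is refused whole. The fingers move at their own pace and stop on an object; "grip_force" is the grip in N (left out, the last holds). Time passes only in rows, so rows that do not move let the fingers close. It gives the time, the measured TCP pose, the force and the opening at its end, in the units of the state.
- arm.get_obs(): the state, without advancing time (a new reading comes with each control period).
- capture(name): name is "scene" or "side" or "wrist"; returns the picture (420x560x3 uint8, red, green, blue); there is no depth.
- camera_model(name): a dict with "K" (3x3 intrinsics, pixels), "xyz" and "rotation" of the camera in the world; the wrist camera has in their place "mount" (4x4, takes a point from camera to tool coordinates, whose origin is the TCP and whose axes are the flange's). Camera axes: x right, y up, looking along -z (the intrinsics and any distortion apply to the point x, -y, -z); pixel columns grow to the right and rows downward; lengths in m; the calibration is good to about 2 mm. A picture is of the moment at which its call begins: read the wrist's pose just before it. camera_model takes no time and is no camera call.
- arm.close_job(): hands the job in, once; it reports no verdict.
Trained networks look in the newest picture that a camera, given by its name, has taken for a name from the list of things; names that differ only in an ending like _2 or _b are one class to them, and where a whole thing is asked for, a point or a joint stands for the part that bears it (a point fixed in the world has none). Each returns a list of dicts, best first, with "confidence" (0 to 1); they miss things now and then, are a little off and sometimes report something else, mostly with a low value. They report only what shows in the picture. A call takes as long as a camera call. They do not tell look-alikes from the thing itself.
- models.silhouettes(camera, name): "mask" (420x560 bool, what is visible of it) and "bbox" ([centre column, centre row, width, height] in pixels, round what is visible of it).
The state is a dict: "time_s": time; "q": joint angles; "dq": joint speeds; "joint_torque": joint torques, N m; "tool_pos": TCP position; "ee_rot": TCP orientation; "wrist_force": force on the tool from outside, world axes, zero at the start; "torque": the same for the moment, N m; "gripper_width": opening from 0.0 (shut) to 1.0 (fully open).
Only numpy, scipy, OpenCV 4.12 (cv2) and the standard library are available. Lean on these libraries where they do the work, as an engineer would, in place of code of your own. Each camera call takes 0.05 s, during which the arm holds its last target.

## Working session

There is one attempt and no reset: what is moved stays moved. The work goes in short steps, Python scripts to look and compute and a tool call to move; the robot and the scene stay as the last step left them, time stands still between calls to the robot, and variables do not carry over. Pictures are saved under pics/ and viewed, and the job is handed in when it is done.

Besides the shell and the picture viewer there is one more tool, called after "Request:" as name(argument=value, ...), one argument or row to a line, values as JSON. jog_arm: Moves the arm, as the interface text tells. Its arguments: {"type":"object","properties":{"motion":{"type":"array","items":{"type":"array"}},"grip_force":{"type":"number"}},"required":["motion"]}

```bash
ls; mkdir -p pics; python3 - <<'E'
from rig import arm, capture, camera_model, models
import cv2, numpy as np
o=arm.get_obs(); print({k:np.round(v,4) for k,v in o.items()})
for n in ["scene","side","wrist"]:
    im=capture(n); cv2.imwrite(f"pics/{n}0.png",im[:,:,::-1])
    m=camera_model(n); print(n,{k:np.round(v,4).tolist() for k,v in m.items()})
E
```

```text
pics
{'time_s': np.float64(0.0), 'q': array([-0.0265,  0.6159, -0.0126,  1.4249,  0.0081,  1.1034, -0.0404]), 'dq': array([-0.0012, -0.0002, -0.0004,  0.0012, -0.0005, -0.0008, -0.0002]), 'joint_torque': array([ 5.00000e-04, -4.58938e+01,  2.08900e-01, -1.65743e+01,
       -6.11000e-02,  2.04000e-02,  3.00000e-04]), 'tool_pos': array([0.6491, 0.    , 0.1826]), 'ee_rot': array([-0.0009,  0.7071,  0.7071, -0.0009]), 'wrist_force': array([ 0.3722, -0.0782,  0.7674]), 'torque': array([ 0.008 , -0.0474,  0.0128]), 'gripper_width': np.float64(0.9982)}
scene {'K': [[399.5813, 0.0, 276.1259], [0.0, 399.5813, 211.3879], [0.0, 0.0, 1.0]], 'xyz': [1.2143, 0.3629, 0.8244], 'rotation': [0.4723, 0.202, 0.3328, 0.7908]}
side {'K': [[403.6025, 0.0, 283.3457], [0.0, 403.6025, 211.2587], [0.0, 0.0, 1.0]], 'xyz': [0.4685, 0.6981, 0.9406], 'rotation': [-0.0513, -0.0171, 0.3374, 0.9398]}
wrist {'K': [[289.4056, 0.0, 275.0081], [0.0, 289.4056, 210.392], [0.0, 0.0, 1.0]], 'mount': [[-0.0014, 0.9572, 0.2896, 0.0806], [1.0, 0.0013, 0.0006, -0.0005], [0.0002, 0.2896, -0.9572, -0.201], [0.0, 0.0, 0.0, 1.0]]}
```

View pics/scene0.png

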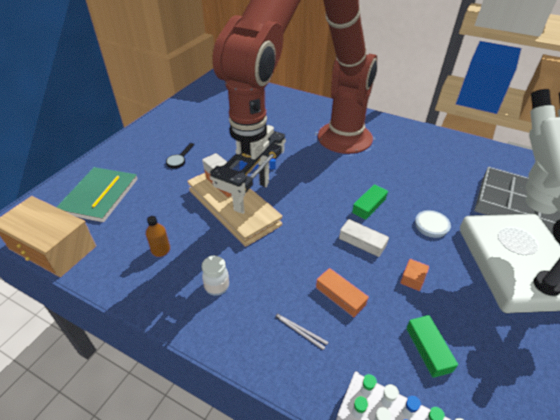

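View pics/side0.png

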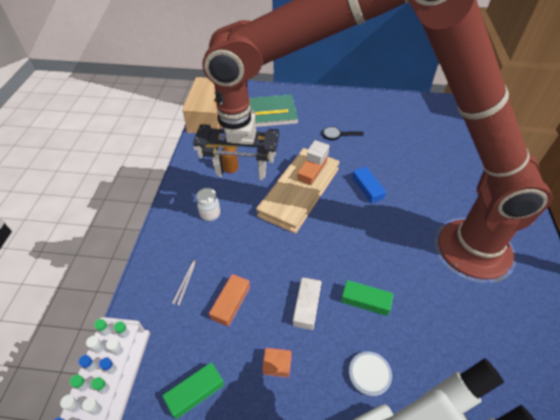

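View pics/wrist0.png

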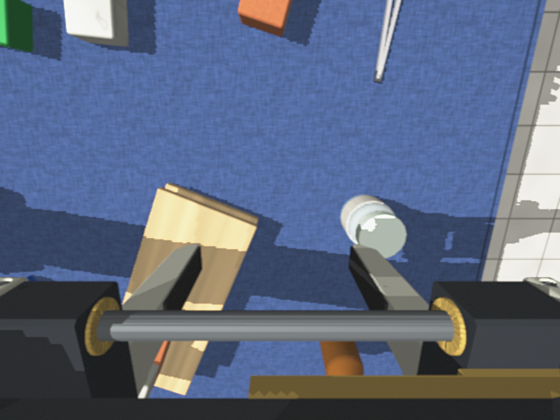

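```bash
cat > h.py <<'E'
import numpy as np, cv2
from scipy.spatial.transform import Rotation as R
from scipy.optimize import minimize
from rig import arm, capture, camera_model, models
def cam(n,obs=None):
    m=camera_model(n); K=np.array(m["K"])
    if n=="wrist":
        o=obs or arm.get_obs(); w,x,y,z=o["ee_rot"]; T=np.eye(4); T[:3,:3]=R.from_quat([x,y,z,w]).as_matrix(); T[:3,3]=o["tool_pos"]
        T=T@np.array(m["mount"]); return K,T[:3,:3],T[:3,3]
    w,x,y,z=m["rotation"]; return K,R.from_quat([x,y,z,w]).as_matrix(),np.array(m["xyz"])
def proj(c,P):
    K,Rm,t=c; p=(np.atleast_2d(P)-t)@Rm; p=p*[1,-1,-1]; p=p@K.T; return p[:,:2]/p[:,2:]
def ray(c,uv,z):
    K,Rm,t=c; d=np.linalg.inv(K)@[uv[0],uv[1],1]; d=Rm@(d*[1,-1,-1]); return t+d*(z-t[2])/d[2]
def box(x,y,yaw,z0,L,W,H):
    s=np.array([[a,b,c] for a in(-1,1) for b in(-1,1) for c in(0,1)],float)*[L/2,W/2,H]
    c_,s_=np.cos(yaw),np.sin(yaw); return np.c_[s[:,0]*c_-s[:,1]*s_+x,s[:,0]*s_+s[:,1]*c_+y,s[:,2]+z0]
def rend(c,B,off,sz,ss=4):
    h=cv2.convexHull(((proj(c,B)-off+0.5)*ss-0.5).astype(np.float32)).reshape(-1,2)
    m=np.zeros((sz[1]*ss,sz[0]*ss),np.uint8); cv2.fillConvexPoly(m,np.round(h*16).astype(np.int32),255,shift=4)
    return cv2.resize(m,tuple(sz),interpolation=cv2.INTER_AREA)/255.
def fit(views,dims,z0,p0):
    """views: list of (cam,mask)"""
    V=[]
    for c,m in views:
        ys,xs=np.nonzero(m); o=np.array([xs.min()-15,ys.min()-15]); s=np.array([xs.max()+15,ys.max()+15])-o
        mm=np.zeros((s[1],s[0])); 
        ys2=ys-o[1]; xs2=xs-o[0]; mm[ys2,xs2]=1; V.append((c,o,s,mm))
    def f(p):
        e=0
        for c,o,s,mm in V:
            r=rend(c,box(p[0],p[1],p[2],z0,*dims),o,s); e+=1-np.minimum(r,mm).sum()/np.maximum(r,mm).sum()
        return e/len(V)
    best=None
    for dy in np.arange(0,np.pi,np.pi/8) if len(p0)==2 else [0]:
        q=np.array([p0[0],p0[1],dy]) if len(p0)==2 else np.array(p0)
        r=minimize(f,q,method="Nelder-Mead",options=dict(initial_simplex=q+np.array([[0,0,0],[.015,0,0],[0,.015,0],[0,0,.2]]),xatol=1e-4,fatol=1e-5))
        if best is None or r.fun<best.fun: best=r
    return best.x,best.fun
E
python3 - <<'E'
from h import *
for n in ["side","scene"]:
    im=capture(n); cv2.imwrite(f"pics/{n}1.png",im[:,:,::-1]); c=cam(n)
    for nm,z in [("press",.04),("clay_laid_c",.058),("white_half_c",.094),("clay_block_c",.018),("white_block_c",.018),("spare_half_c",.018),("jar",.04),("amber",.06),("dish",.01),("loupe",.01),("forceps",0)]:
        for k,d in enumerate(models.silhouettes(n,nm)):
            m=d["mask"]; col=im[m].mean(0).astype(int) if m.any() else None
            print(n,nm,round(d["confidence"],2),np.round(d["bbox"]).astype(int).tolist(),m.sum(),col,np.round(ray(c,d["bbox"][:2],z),3))
            np.save(f"pics/{n}_{nm}_{k}.npy",m)
    b=im[130:240,240:350] if n=="side" else im[130:260,170:300]
    cv2.imwrite(f"pics/{n}_crop.png",cv2.resize(b,None,fx=4,fy=4,interpolation=cv2.INTER_CUBIC)[:,:,::-1])
print(arm.get_obs()["time_s"])
E
```

```text
side press 0.62 [298, 191, 78, 86] 3177 [182 157 126] [ 0.51  -0.123  0.04 ]
side clay_laid_c 0.9 [312, 172, 29, 29] 469 [187 122  85] [ 0.474 -0.19   0.058]
side white_half_c 0.79 [320, 153, 21, 29] 379 [190 183 179] [ 0.455 -0.238  0.094]
side clay_block_c 0.97 [231, 300, 39, 54] 1138 [198 125  88] [0.648 0.243 0.018]
side white_block_c 0.9 [368, 185, 35, 38] 741 [ 42  92 177] [ 0.296 -0.192  0.018]
side white_block_c 0.59 [368, 296, 49, 34] 1211 [ 49 150  83] [0.305 0.196 0.018]
side white_block_c 0.59 [193, 393, 59, 54] 1577 [ 49 162  82] [0.687 0.469 0.018]
side white_block_c 0.57 [307, 304, 28, 46] 979 [212 207 204] [0.458 0.233 0.018]
side spare_half_c 0.58 [279, 364, 32, 32] 724 [183 115  82] [0.51  0.386 0.018]
side jar 0.95 [209, 207, 20, 34] 561 [178 178 178] [ 0.763 -0.033  0.04 ]
side amber 0.84 [231, 163, 14, 22] 325 [122  78  46] [ 0.729 -0.202  0.06 ]
side dish 0.63 [372, 377, 44, 44] 1486 [207 212 215] [0.301 0.39  0.01 ]
side loupe 0.63 [342, 134, 39, 16] 297 [ 99 104 118] [ 0.379 -0.443  0.01 ]
side forceps 0.57 [187, 283, 22, 46] 254 [161 158 170] [0.776 0.198 0. 
[... 416 characters left out ...]
 white_block_c 0.56 [366, 239, 47, 33] 967 [196 195 189] [0.459 0.239 0.018]
scene spare_half_c 0.84 [415, 275, 26, 30] 560 [182 115  77] [0.516 0.386 0.018]
scene spare_half_c 0.51 [183, 156, 26, 29] 303 [101 111 119] [ 0.395 -0.427  0.018]
scene jar 0.67 [219, 274, 23, 40] 877 [162 167 165] [ 0.759 -0.034  0.04 ]
scene amber 0.97 [160, 238, 24, 41] 722 [102  70  43] [ 0.748 -0.221  0.06 ]
scene dish 0.83 [435, 226, 38, 29] 777 [208 218 221] [0.313 0.393 0.01 ]
scene loupe 0.74 [181, 156, 27, 26] 287 [103 112 120] [ 0.389 -0.443  0.01 ]
scene forceps 0.84 [304, 334, 48, 33] 333 [167 166 172] [0.783 0.207 0.   ]
scene forceps 0.45 [435, 223, 38, 26] 692 [218 227 227] [0.29  0.392 0.   ]
1.35
```

```bash
python3 - <<'E'
from h import *
L=lambda n,nm,k=0:(cam(n),np.load(f"pics/{n}_{nm}_{k}.npy"))
D=(.12,.05,.036)
for nm,ks,p0 in [("clay_block_c",(0,0),(.65,.245)),("white_block_c",(3,1),(.459,.237))]:
    s=L("side",nm,ks[0]); c=L("scene",nm,ks[1])
    for v in ([s,c],[s],[c]): 
        x,e=fit(v,D,0,p0); print(nm,np.round(x,4),round(np.degrees(x[2])%180,1),round(e,3))
x,e=fit([L("side","press")],(.3,.13,.04),0,(.51,-.12)); print("press",x,e)
x,e=fit([L("side","white_half_c")],(.06,.05,.036),.076,(.455,-.23,x[2])); print("half",x,e)
E
```

```text
clay_block_c [0.6506 0.2428 1.2577] 72.1 0.066
clay_block_c [0.6504 0.2422 1.2729] 72.9 0.055
clay_block_c [0.6506 0.2428 1.2359] 70.8 0.073
white_block_c [0.4577 0.23   1.4688] 84.2 0.087
white_block_c [0.4574 0.2286 1.4756] 84.5 0.078
white_block_c [0.4555 0.2308 1.491 ] 85.4 0.087
press [ 0.50913696 -0.15537888  1.17403617] 0.18619381506146127
half [ 0.46190705 -0.24253019  1.22690295] 0.08352853796492021
```

View pics/side_crop.png

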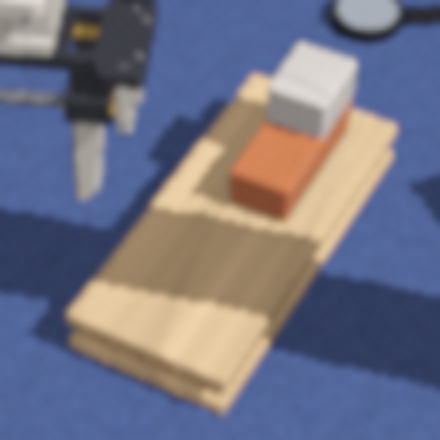

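View pics/scene_crop.png

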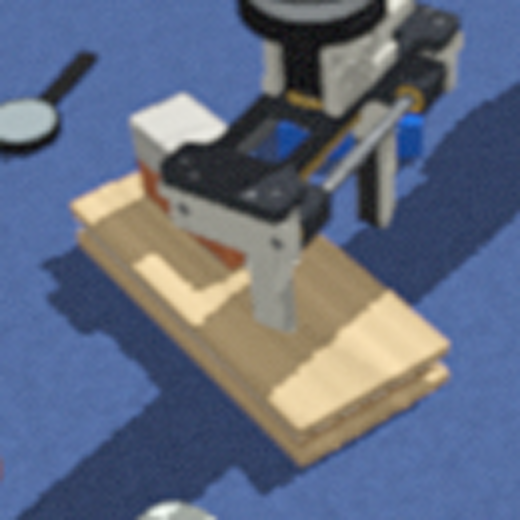

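Request:
jog_arm(
  motion=[
    [[0.16,0,0],[0,0,0],1],
    [[0.16,0,0],[0,0,0],1],
    [[0.16,0,0],[0,0,0],1],
    [[0.16,0,0],[0,0,0],1],
    [[0.16,0,0],[0,0,0],1],
    [[0,0,0],[0,0,0.0167],1],
    [[0,0,0],[0,0,0.0167],1],
    [[0,0,0],[0,0,0.0167],1],
    [[0,0,0],[0,0,0],1],
  ],
  grip_force=30,
)

```text
time_s: 2.25
tool_pos: [0.6511, 0.2483, 0.1811]
ee_rot: [0.0, 0.814, 0.582, -0.0]
wrist_force: [-0.4, -0.7, -0.4]
gripper_width: 1.0
```

```bash
cat >> h.py <<'E'
def togo(x,y,z,yaw):
    """yaw = wanted world yaw of block's long axis (tool x axis mod pi). prints tool shift in units and turn"""
    o=arm.get_obs(); w,a,b,c=o["ee_rot"]; Rm=R.from_quat([a,b,c,w]).as_matrix()
    d=np.array([x,y,z])-o["tool_pos"]; sh=Rm.T@d/0.3
    cur=np.arctan2(Rm[1,0],Rm[0,0]); e=(yaw-cur+np.pi/2)%np.pi-np.pi/2
    # target rot
    xt=np.array([np.cos(cur+e),np.sin(cur+e),0]); zt=np.array([0,0,-1.]); Rt=np.c_[xt,np.cross(zt,xt),zt]
    rv=R.from_matrix(Rm.T@Rt).as_rotvec()
    print("pos",np.round(o["tool_pos"],4),"yaw",round(np.degrees(cur),2),"| shift",np.round(sh,4),"turn",np.round(rv/2/np.pi,4),"F",np.round(o["wrist_force"],2),"w",round(float(o["gripper_width"])*93,1),"t",round(float(o["time_s"]),2))
E
python3 - <<'E'
from h import *
togo(.6505,.2425,.1,np.radians(72.2))
for n in ["wrist","scene"]:
    c=cam(n); im=capture(n); cv2.imwrite(f"pics/{n}2.png",im[:,:,::-1])
    for nm in (["clay_block_c"] if n=="wrist" else ["press","clay_laid_c","white_half_c"]):
        for k,d in enumerate(models.silhouettes(n,nm)):
            m=d["mask"]; print(n,nm,round(d["confidence"],2),np.round(d["bbox"]).astype(int).tolist(),m.sum()); np.save(f"pics/{n}2_{nm}_{k}.npy",m)
            if n=="wrist":
                x,e=fit([(c,m)],(.12,.05,.036),0,(.65,.2425,1.26)); print(x,np.degrees(x[2]),e)
E
```

```text
pos [0.6511 0.2483 0.1811] yaw 71.11 | shift [-0.0188  0.0045  0.2705] turn [-0.0001  0.0001 -0.003 ] F [-0.39 -0.74 -0.41] w 93.0 t 2.25
wrist clay_block_c 0.74 [278, 196, 42, 98] 3940
[0.64974612 0.23984667 1.28203896] 73.45542149441782 0.029168661397320994
scene press 0.69 [234, 210, 91, 75] 3155
scene clay_laid_c 0.61 [223, 186, 35, 27] 515
scene white_half_c 0.75 [216, 164, 22, 23] 400
scene white_half_c 0.52 [302, 333, 48, 35] 353
```

View pics/wrist2.png

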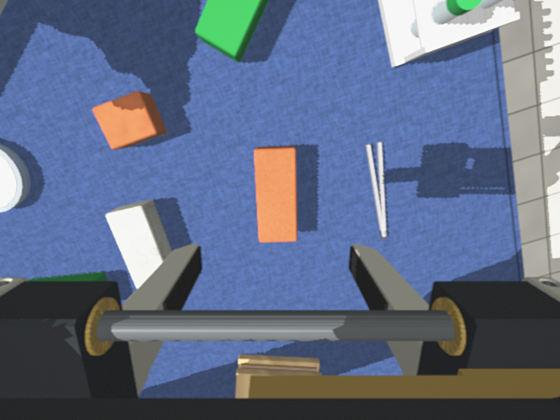

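View pics/scene2.png

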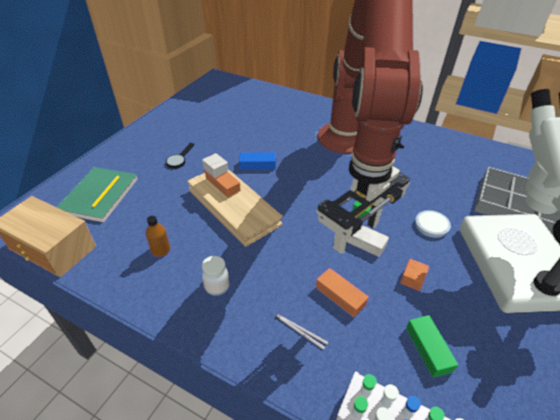

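```bash
cat >> h.py <<'E'
def fit2(views,p0,half_off=None):
    """views: (cam, mask_laid, mask_half). p=(x,y,yaw of laid, hx,hy (half rel laid), hyaw)"""
    V=[]
    for c,ml,mh in views:
        u=ml|mh; ys,xs=np.nonzero(u); o=np.array([xs.min()-12,ys.min()-12]); s=np.array([xs.max()+12,ys.max()+12])-o
        V.append((c,o,s,ml[o[1]:o[1]+s[1],o[0]:o[0]+s[0]].astype(float),mh[o[1]:o[1]+s[1],o[0]:o[0]+s[0]].astype(float)))
    def f(p):
        e=0; cy,sy=np.cos(p[2]),np.sin(p[2]); hx=p[0]+cy*p[3]-sy*p[4]; hy=p[1]+sy*p[3]+cy*p[4]
        for c,o,s,ml,mh in V:
            rh=rend(c,box(hx,hy,p[2]+p[5],.076,.06,.05,.036),o,s); rl=rend(c,box(p[0],p[1],p[2],.04,.12,.05,.036),o,s)*(1-rh)
            e+=np.abs(rh-mh).sum()/mh.sum()+np.abs(rl-ml).sum()/ml.sum()
        return e/len(V)/2 + 5*((p[3]+.03)**2+p[4]**2)/.01
    q=np.array(p0,float); best=None
    for it in range(3):
        S=np.vstack([q,q+np.diag([.008,.008,.1,.006,.006,.08])*(-1)**it])
        r=minimize(f,q,method="Nelder-Mead",options=dict(initial_simplex=S,xatol=1e-4,fatol=1e-5,maxiter=1500)); q=r.x
    return r.x,r.fun
E
python3 - <<'E'
from h import *
g=np.load
s=(cam("side"),g("pics/side_clay_laid_c_0.npy"),g("pics/side_white_half_c_0.npy"))
c=(cam("scene"),g("pics/scene2_clay_laid_c_0.npy"),g("pics/scene2_white_half_c_0.npy"))
for v in ([s,c],[s],[c]):
    x,e=fit2(v,[.472,-.21,1.2,-.03,0,0]); print(np.round(x,4),np.degrees(x[2]),e)
for v in ([s,c],[s],[c]):
    vv=[(a[0],g(f"pics/{'side' if a is s else 'scene2'}_press_0.npy")|a[1]) for a in v]
    x,e=fit(vv,(.3,.13,.04),0,(.51,-.14,1.2)); print("press",x,np.degrees(x[2]),e)
E
```

```text
[ 4.733e-01 -2.139e-01  1.200e+00 -3.040e-02  3.000e-04 -1.880e-02] 68.7538777596948 0.11321292452358765
[ 4.7340e-01 -2.1390e-01  1.2191e+00 -3.1400e-02  8.0000e-04  4.3000e-02] 69.85194144897666 0.08761302198562211
[ 4.7280e-01 -2.1340e-01  1.1564e+00 -3.0100e-02 -4.0000e-04 -6.2100e-02] 66.25939559871202 0.11429756357250312
press [ 0.50851604 -0.15578626  1.17570543] 67.36295912857074 0.08159596577378969
press [ 0.50900639 -0.15518487  1.18137148] 67.68760010227612 0.0782056670086484
press [ 0.5076603  -0.15638544  1.17340502] 67.23115526163618 0.08281813979562724
```

```bash
python3 - <<'E'
from h import *
togo(.650,.2413,.008,np.radians(72.8))
E
```

```text
pos [0.6515 0.2472 0.1814] yaw 71.08 | shift [-0.0201  0.0019  0.5781] turn [-0.      0.0001 -0.0048] F [ 1.53  0.15 -0.67] w 93.1 t 2.55
```

Request:
jog_arm(
  motion=[
    [[-0.02,0.002,0.1],[0,0,-0.005],1],
    [[0,0,0.15],[0,0,0],1],
    [[0,0,0.15],[0,0,0],1],
    [[0,0,0.1],[0,0,0],1],
    [[0,0,0],[0,0,0],1],
  ],
)

```text
time_s: 3.05
tool_pos: [0.6546, 0.2404, 0.0308]
ee_rot: [0.001, 0.804, 0.595, 0.004]
wrist_force: [-0.8, 0.1, -0.2]
gripper_width: 1.001
```

```bash
python3 - <<'E'
from h import *
togo(.650,.2413,.008,np.radians(72.8))
c=cam("wrist"); im=capture("wrist"); cv2.imwrite(f"pics/wrist3.png",im[:,:,::-1])
E
```

```text
pos [0.6546 0.2404 0.0308] yaw 72.98 | shift [-0.002  -0.0162  0.0758] turn [ 0.0011 -0.0009  0.0005] F [-0.78  0.06 -0.23] w 93.1 t 3.05
```

View pics/wrist3.png

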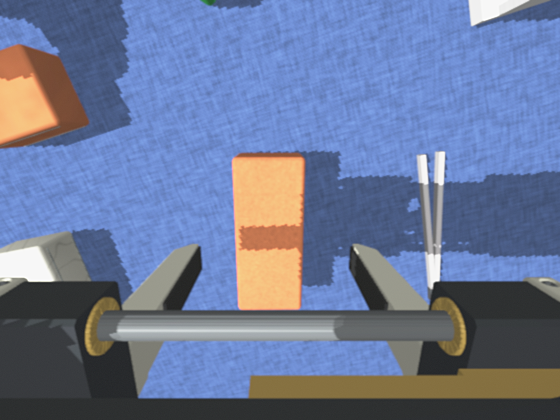

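Request:
jog_arm(
  motion=[
    [[-0.002,-0.016,0],[0.001,-0.001,0],1],
    [[0,0,0.04],[0,0,0],1],
    [[0,0,0.034],[0,0,0],1],
    [[0,0,0],[0,0,0],1],
    [[0,0,0],[0,0,0],0.3],
    [[0,0,0],[0,0,0],0.3],
    [[0,0,0],[0,0,0],0.3],
    [[0,0,0],[0,0,0],0.3],
    [[0,0,0],[0,0,0],0.3],
    [[0,0,0],[0,0,0],0.3],
  ],
)

```text
time_s: 4.1
tool_pos: [0.6581, 0.244, 0.0189]
ee_rot: [0.003, 0.804, 0.595, 0.01]
wrist_force: [-0.3, -0.8, 0.8]
gripper_width: 0.532
```

```bash
python3 - <<'E'
from h import *
togo(.650,.2413,.008,np.radians(72.8))
c=cam("wrist"); im=capture("wrist"); cv2.imwrite(f"pics/wrist4.png",im[:,:,::-1])
for d in models.silhouettes("wrist","clay_block_c"):
    m=d["mask"]; print(d["confidence"],d["bbox"])
    ms=m.copy()
    x,e=fit([(c,m)],(.12,.05,.036),0,(.65,.2425,1.26)); print(x,np.degrees(x[2]),e)
E
```

```text
pos [0.6581 0.244  0.0189] yaw 72.99 | shift [-0.017  -0.0236  0.0357] turn [ 0.0027 -0.0019  0.0005] F [-0.27 -0.75  0.83] w 49.5 t 4.1
0.73 [265.4, 235.9, 82.8, 148.5]
[0.64991014 0.24037515 1.27536971] 73.07330142789847 0.10829156254390848
```

View pics/wrist4.png

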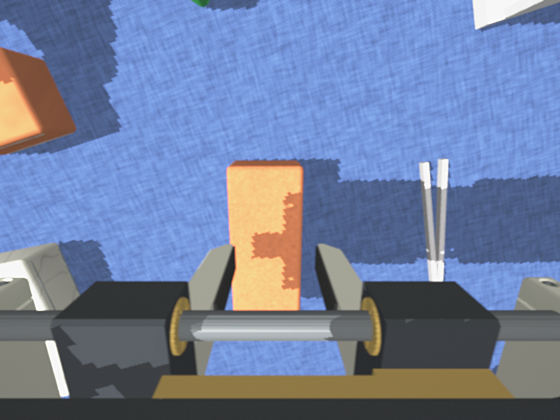

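```bash
python3 - <<'E'
from h import *
togo(.650,.2413,.008,np.radians(72.8))
o=arm.get_obs(); print(np.round(o["q"],3),np.round(o["dq"],3))
im=capture("side"); cv2.imwrite("pics/side4.png",cv2.resize(im[200:350,160:360],None,fx=4,fy=4,interpolation=cv2.INTER_CUBIC)[:,:,::-1])
im=capture("wrist"); cv2.imwrite("pics/wrist5.png",im[:,:,::-1])
togo(.650,.2413,.008,np.radians(72.8))
E
```

```text
pos [0.658  0.244  0.0189] yaw 72.99 | shift [-0.0169 -0.0235  0.0357] turn [ 0.0027 -0.0019  0.0005] F [-0.85 -0.15 -0.12] w 41.7 t 4.2
[-0.415  0.853  0.052  1.439 -0.052  0.83  -0.643] [-0.001  0.003 -0.001  0.     0.001  0.002  0.001]
pos [0.658  0.244  0.0188] yaw 72.99 | shift [-0.0168 -0.0235  0.0354] turn [ 0.0027 -0.0019  0.0005] F [-0.27 -0.61  0.47] w 33.6 t 4.3
```

View pics/side4.png

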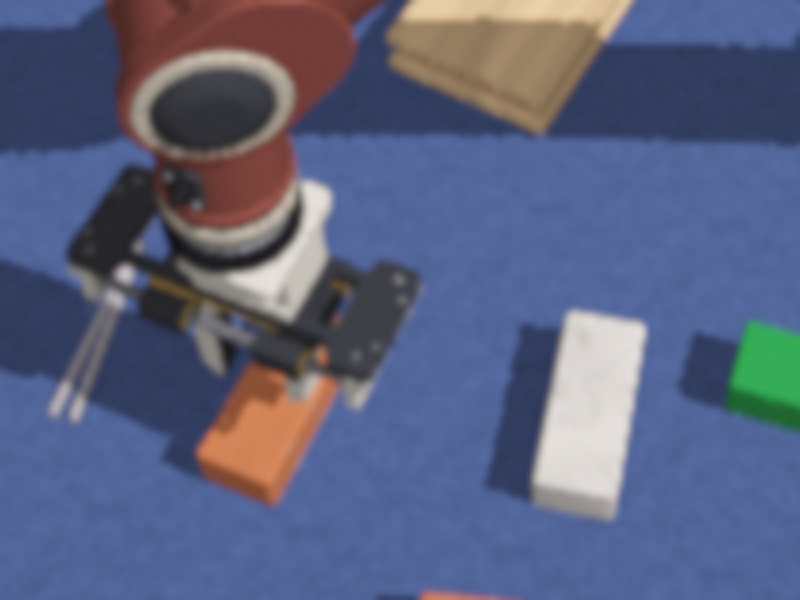

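View pics/wrist5.png

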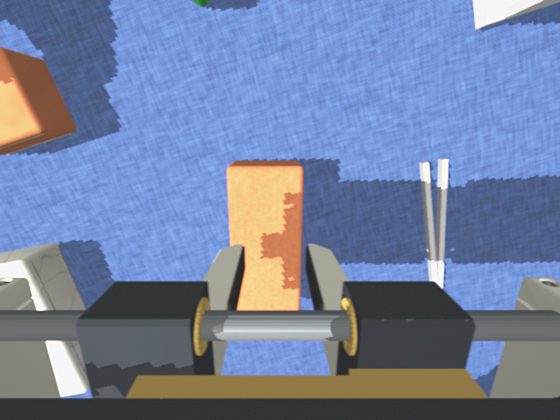

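```bash
python3 - <<'E'
from h import *
o=arm.get_obs(); c=cam("wrist",o); w,a,b,cc=o["ee_rot"]; Rm=R.from_quat([a,b,cc,w]).as_matrix()
hw=.0336/2
for z in (0,-.019,-.04):
    for s in(-1,1): print(z,s,np.round(proj(c,o["tool_pos"]+Rm@np.array([.0075,s*hw,z]))),np.round(proj(c,o["tool_pos"]+Rm@np.array([.0075,s*(hw+.017),z]))))
print(np.round(proj(c,box(.65,.2404,1.275,0,.12,.05,.036))))
E
```

```text
0 -1 [[253. 226.]] [[230. 226.]]
0 1 [[299. 226.]] [[322. 226.]]
-0.019 -1 [[251. 236.]] [[226. 236.]]
-0.019 1 [[301. 236.]] [[326. 236.]]
-0.04 -1 [[248. 249.]] [[220. 249.]]
-0.04 1 [[304. 249.]] [[332. 249.]]
[[297. 298.]
 [301. 325.]
 [239. 299.]
 [234. 326.]
 [299. 159.]
 [305. 165.]
 [233. 160.]
 [226. 166.]]
```

Request:
jog_arm(
  motion=[
    [[0,0,-0.05],[0,0,0],1],
    [[0,0,-0.05],[0,0,0],1],
    [[0,0,0],[0,0,0],1],
    [[0,0,0],[0,0,0],1],
    [[0,0,0],[0,0,0],1],
    [[0,0,0],[0,0,0],1],
    [[0,0,0],[0,0,0],1],
  ],
)

```text
time_s: 5.0
tool_pos: [0.6579, 0.244, 0.0526]
ee_rot: [0.003, 0.804, 0.595, 0.011]
wrist_force: [0.3, 0.3, -1.0]
gripper_width: 0.911
```

```bash
python3 - <<'E'
from h import *
togo(.650,.2413,.05,np.radians(72.8))
E
```

```text
pos [0.6579 0.244  0.0526] yaw 72.99 | shift [-0.0164 -0.0226  0.0082] turn [ 0.0029 -0.0021  0.0005] F [ 0.28  0.33 -1.01] w 84.7 t 5.0
```

Request:
jog_arm(
  motion=[
    [[-0.016,-0.023,0],[0.003,-0.002,0],1],
  ],
)

```text
time_s: 5.1
tool_pos: [0.6494, 0.2413, 0.0521]
ee_rot: [-0.001, 0.804, 0.595, -0.001]
wrist_force: [0.2, 0.6, 0.1]
gripper_width: 0.981
```

Request:
jog_arm(
  motion=[
    [[0,0,0],[0,0,0],1],
  ],
)

```text
time_s: 5.2
tool_pos: [0.6486, 0.241, 0.0516]
ee_rot: [-0.001, 0.804, 0.595, -0.002]
wrist_force: [0.6, -0.2, -0.4]
gripper_width: 0.999
```

```bash
python3 - <<'E'
from h import *
togo(.650,.2413,.05,np.radians(72.8))
E
```

```text
pos [0.6486 0.241  0.0516] yaw 72.99 | shift [0.0024 0.0041 0.0053] turn [-0.0006  0.0003  0.0005] F [ 0.57 -0.24 -0.35] w 92.9 t 5.2
```

Request:
jog_arm(
  motion=[
    [[0.002,0.004,0.04],[-0.0005,0,0],1],
    [[0,0,0.04],[0,0,0],1],
  ],
)

```text
time_s: 5.4
tool_pos: [0.6512, 0.2417, 0.0277]
ee_rot: [0.001, 0.804, 0.595, 0.001]
wrist_force: [-0.4, 0.0, -0.4]
gripper_width: 0.998
```

Request:
jog_arm(
  motion=[
    [[0,0,0.02],[0,0,0],1],
  ],
)

```text
time_s: 5.5
tool_pos: [0.6502, 0.2413, 0.0196]
ee_rot: [0.001, 0.804, 0.595, -0.0]
wrist_force: [-0.4, 0.1, 0.3]
gripper_width: 0.999
```

```bash
python3 - <<'E'
from h import *
togo(.650,.2413,.01,np.radians(72.8))
c=cam("wrist"); im=capture("wrist"); cv2.imwrite(f"pics/wrist6.png",im[:,:,::-1])
im=capture("side"); cv2.imwrite("pics/side6.png",cv2.resize(im[200:350,160:360],None,fx=4,fy=4,interpolation=cv2.INTER_CUBIC)[:,:,::-1])
E
```

```text
pos [0.6502 0.2413 0.0196] yaw 72.98 | shift [-0.0001 -0.0007  0.032 ] turn [0.0001 0.0002 0.0005] F [-0.37  0.05  0.3 ] w 92.9 t 5.5
```

View pics/side6.png

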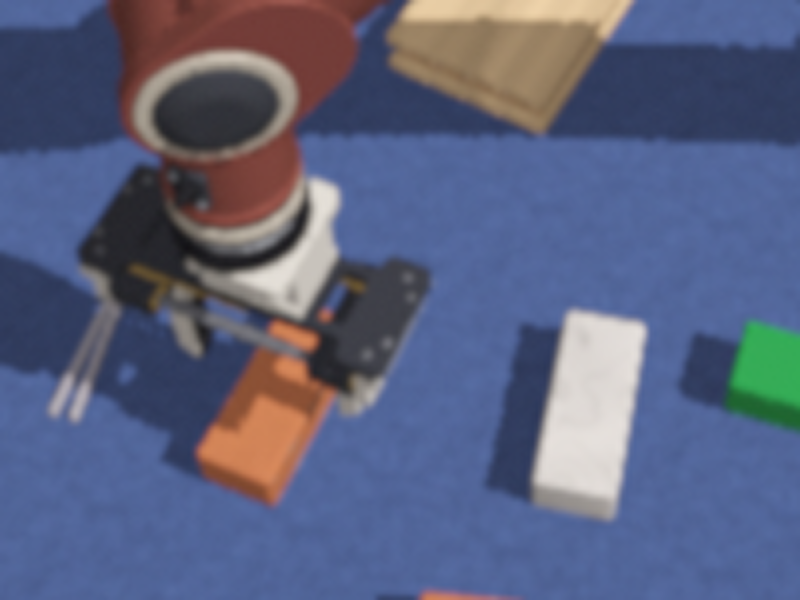

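View pics/wrist6.png

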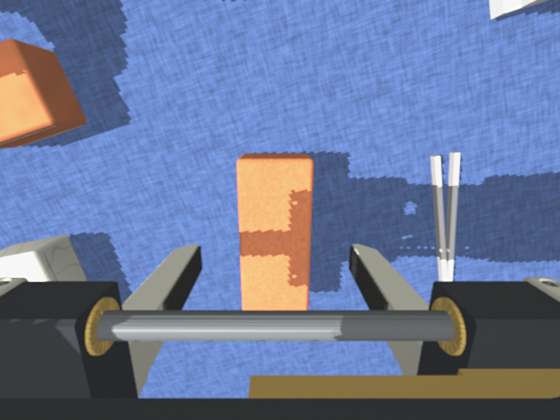

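Request:
jog_arm(
  motion=[
    [[0,0,0.02],[0,0,0],1],
  ],
)

```text
time_s: 5.7
tool_pos: [0.6507, 0.2415, 0.014]
ee_rot: [0.001, 0.804, 0.595, -0.0]
wrist_force: [-0.2, -0.1, 0.4]
gripper_width: 0.999
```

Request:
jog_arm(
  motion=[
    [[0,0,0.02],[0,0,0],1],
  ],
)

```text
time_s: 5.8
tool_pos: [0.6506, 0.2415, 0.0074]
ee_rot: [0.001, 0.804, 0.595, -0.0]
wrist_force: [0.5, 0.1, 0.2]
gripper_width: 0.998
```

```bash
python3 - <<'E'
from h import *
togo(.650,.2413,.01,np.radians(72.8))
E
```

```text
pos [0.6506 0.2415 0.0074] yaw 72.99 | shift [-0.0011 -0.0019 -0.0086] turn [0.0001 0.0001 0.0005] F [0.53 0.09 0.18] w 92.8 t 5.8
```

Request:
jog_arm(
  motion=[
    [[0,0,0],[0,0,0],0.3],
    [[0,0,0],[0,0,0],0.3],
    [[0,0,0],[0,0,0],0.3],
    [[0,0,0],[0,0,0],0.3],
  ],
)

```text
time_s: 6.2
tool_pos: [0.6505, 0.2414, 0.0069]
ee_rot: [0.001, 0.804, 0.595, -0.0]
wrist_force: [-0.3, -0.7, -0.0]
gripper_width: 0.709
```

```bash
python3 - <<'E'
from h import *
togo(.650,.2413,.01,np.radians(72.8))
c=cam("wrist"); im=capture("wrist"); cv2.imwrite(f"pics/wrist7.png",im[:,:,::-1])
togo(.650,.2413,.01,np.radians(72.8))
E
```

```text
pos [0.6505 0.2414 0.0069] yaw 72.99 | shift [-0.0007 -0.0015 -0.0105] turn [0.0001 0.0002 0.0005] F [-0.28 -0.73 -0.02] w 66.0 t 6.2
pos [0.6506 0.2414 0.0069] yaw 72.98 | shift [-0.0008 -0.0017 -0.0102] turn [0.0001 0.0002 0.0005] F [ 0.03 -0.4   0.18] w 61.6 t 6.25
```

View pics/wrist7.png

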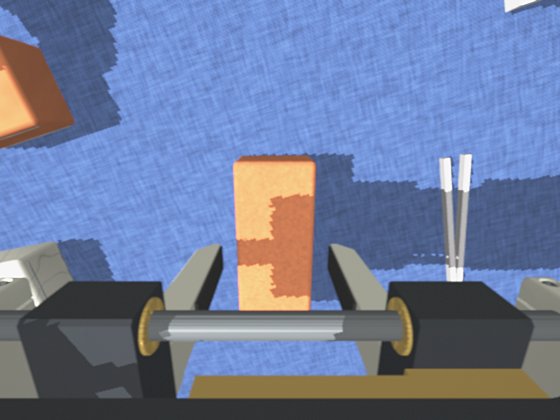

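Closing steadily, block centred. Continue.

Request:
jog_arm(
  motion=[
    [[0,0,0],[0,0,0],0.3],
    [[0,0,0],[0,0,0],0.3],
  ],
)

```text
time_s: 6.45
tool_pos: [0.6508, 0.2415, 0.0074]
ee_rot: [0.001, 0.804, 0.595, 0.0]
wrist_force: [0.9, 0.6, -0.1]
gripper_width: 0.491
```

Request:
jog_arm(
  motion=[
    [[0,0,0],[0,0,0],0.3],
    [[0,0,0],[0,0,0],0.3],
  ],
)

```text
time_s: 6.65
tool_pos: [0.6509, 0.2415, 0.0076]
ee_rot: [0.001, 0.804, 0.595, 0.0]
wrist_force: [0.5, 0.0, -1.1]
gripper_width: 0.33
```

```bash
python3 - <<'E'
from h import *
togo(.650,.2413,.01,np.radians(72.8))
c=cam("wrist"); im=capture("wrist"); cv2.imwrite(f"pics/wrist8.png",im[:,:,::-1])
im=capture("side"); cv2.imwrite("pics/side8.png",cv2.resize(im[200:350,160:360],None,fx=4,fy=4,interpolation=cv2.INTER_CUBIC)[:,:,::-1])
togo(.650,.2413,.01,np.radians(72.8))
E
```

```text
pos [0.6509 0.2415 0.0076] yaw 72.98 | shift [-0.0016 -0.0028 -0.008 ] turn [0.0002 0.0001 0.0005] F [ 0.52  0.02 -1.15] w 30.7 t 6.65
pos [0.6509 0.2415 0.0076] yaw 72.98 | shift [-0.0016 -0.0027 -0.0081] turn [0.0002 0.0001 0.0005] F [ 0.41 -1.03 -1.23] w 28.1 t 6.75
```

View pics/wrist8.png

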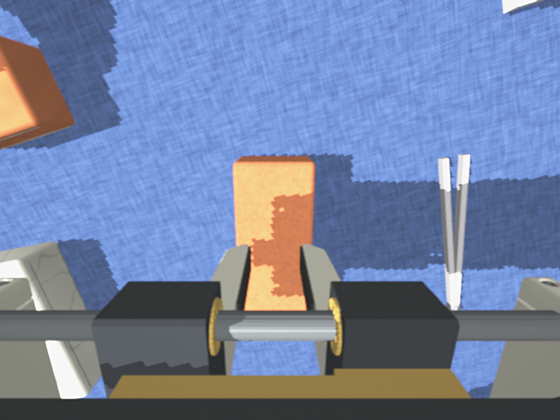

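View pics/side8.png

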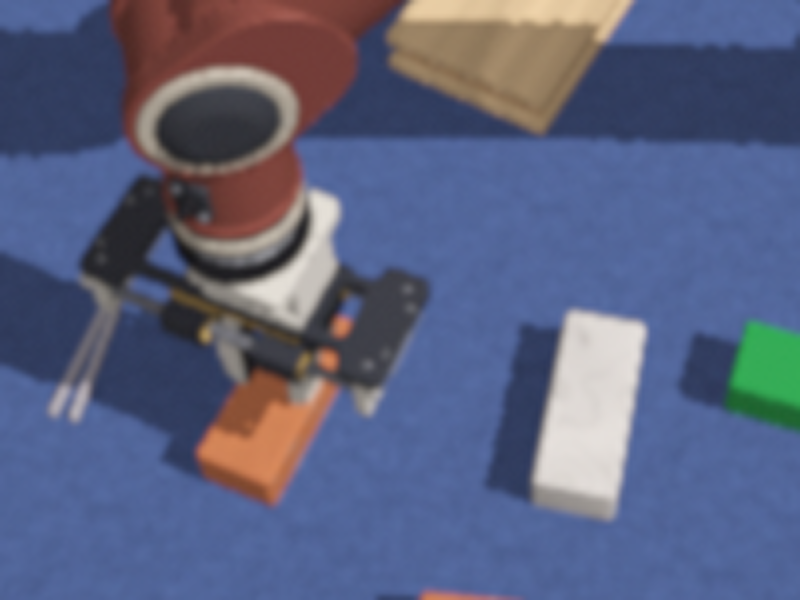

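Request:
jog_arm(
  motion=[
    [[0,0,-0.02],[0,0,0],1],
    [[0,0,0],[0,0,0],1],
    [[0,0,0],[0,0,0],1],
    [[0,0,0],[0,0,0],1],
    [[0,0,0],[0,0,0],1],
    [[0,0,0],[0,0,0],1],
    [[0,0,0],[0,0,0],1],
    [[0,0,0],[0,0,0],1],
  ],
)

```text
time_s: 7.55
tool_pos: [0.6509, 0.2415, 0.0142]
ee_rot: [0.001, 0.804, 0.595, 0.0]
wrist_force: [0.2, 0.8, -1.1]
gripper_width: 0.946
```

```bash
python3 - <<'E'
from h import *
togo(.650,.2413,.01,np.radians(72.8))
o=arm.get_obs(); im=capture("wrist"); cv2.imwrite("pics/wrist9.png",im[:,:,::-1]); np.save("pics/q9.npy",np.r_[o["tool_pos"],o["ee_rot"]])
# scene closeup to judge tip height
im=capture("scene"); cv2.imwrite("pics/scene9.png",cv2.resize(im[170:330,260:460],None,fx=4,fy=4,interpolation=cv2.INTER_CUBIC)[:,:,::-1])
c=cam("scene")
w,a,b,cc=o["ee_rot"]; Rm=R.from_quat([a,b,cc,w]).as_matrix()
for z in(0,-.02,-.04):
  for s in(-1,1): print(z,s,(proj(c,o["tool_pos"]+Rm@np.array([0,s*.0465,z]))-[260,170])*4)
E
```

```text
pos [0.6509 0.2415 0.0142] yaw 72.98 | shift [-0.0016 -0.0028  0.0139] turn [0.0002 0.0001 0.0005] F [ 0.17  0.76 -1.07] w 87.9 t 7.55
0 -1 [[369.06419865 445.98360831]]
0 1 [[272.07612694 537.29683084]]
-0.02 -1 [[373.6393563  426.40168985]]
-0.02 1 [[275.42498978 518.08773015]]
-0.04 -1 [[378.34749588 406.25060164]]
-0.04 1 [[278.87624876 498.29128448]]
```

View pics/scene9.png

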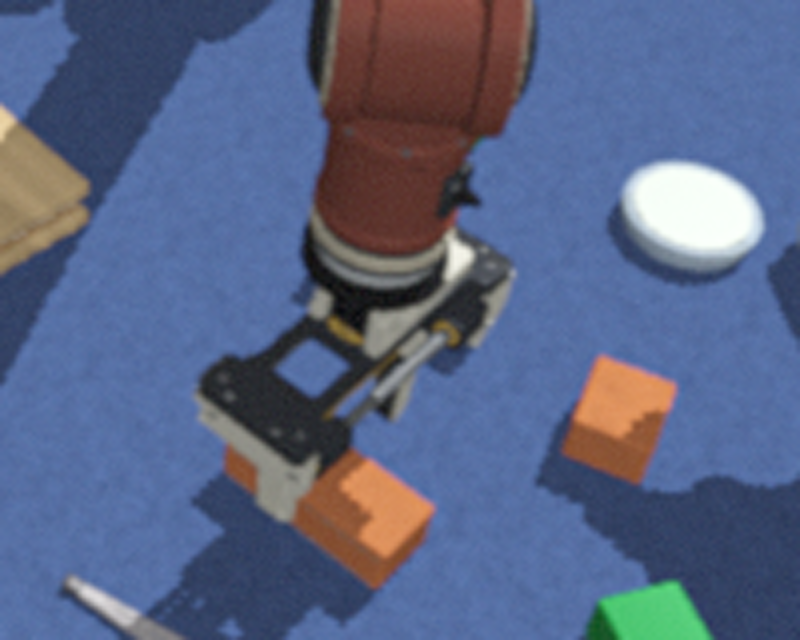

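Request:
jog_arm(
  motion=[
    [[-0.001,-0.002,0.03],[0,0,0],1],
    [[0,0,0.03],[0,0,0],1],
  ],
)

```text
time_s: 7.85
tool_pos: [0.6513, 0.2418, -0.0035]
ee_rot: [0.001, 0.804, 0.595, 0.002]
wrist_force: [-0.3, 0.2, 0.1]
gripper_width: 1.002
```

Request:
jog_arm(
  motion=[
    [[0,0,0.02],[0,0,0],1],
  ],
)

```text
time_s: 7.95
tool_pos: [0.6508, 0.2416, -0.0108]
ee_rot: [0.001, 0.804, 0.595, 0.001]
wrist_force: [0.3, 0.5, -0.3]
gripper_width: 1.0
```

Request:
jog_arm(
  motion=[
    [[0,0,0.015],[0,0,0],1],
  ],
)

```text
time_s: 8.05
tool_pos: [0.6503, 0.2414, -0.0166]
ee_rot: [0.001, 0.804, 0.595, 0.0]
wrist_force: [-0.3, -0.2, 0.3]
gripper_width: 0.999
```

Request:
jog_arm(
  motion=[
    [[0,0,0.008],[0,0,0],1],
  ],
)

```text
time_s: 8.15
tool_pos: [0.6497, 0.2412, -0.0201]
ee_rot: [0.001, 0.804, 0.595, -0.0]
wrist_force: [-0.2, 0.1, -0.9]
gripper_width: 0.999
```

```bash
python3 - <<'E'
from h import *
togo(.650,.2413,-.018,np.radians(72.8))
im=capture("wrist"); cv2.imwrite("pics/wrist10.png",im[:,:,::-1])
im=capture("scene"); cv2.imwrite("pics/scene10.png",cv2.resize(im[170:330,260:460],None,fx=4,fy=4,interpolation=cv2.INTER_CUBIC)[:,:,::-1])
E
```

```text
pos [ 0.6497  0.2412 -0.0201] yaw 72.98 | shift [ 0.0005  0.0009 -0.007 ] turn [0.0001 0.0002 0.0005] F [-0.18  0.11 -0.92] w 93.0 t 8.15
```

View pics/scene10.png

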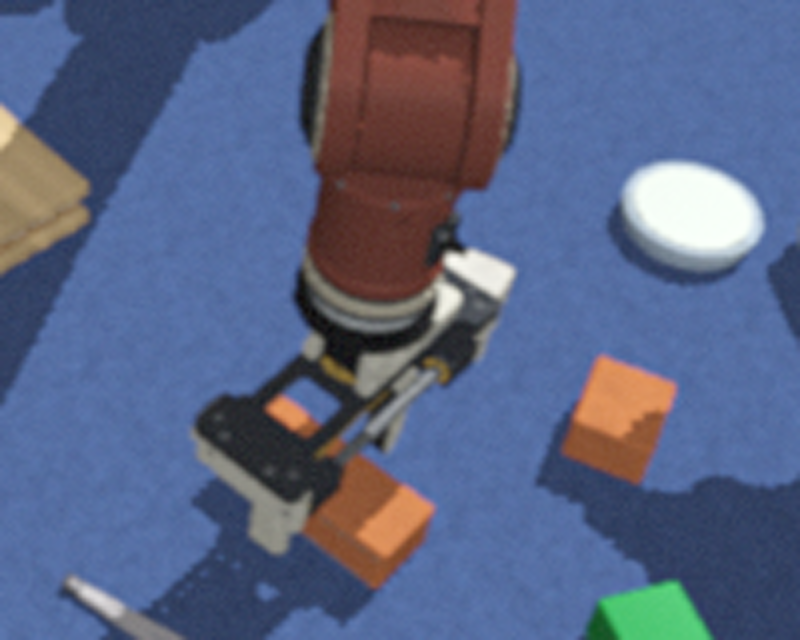

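View pics/wrist10.png

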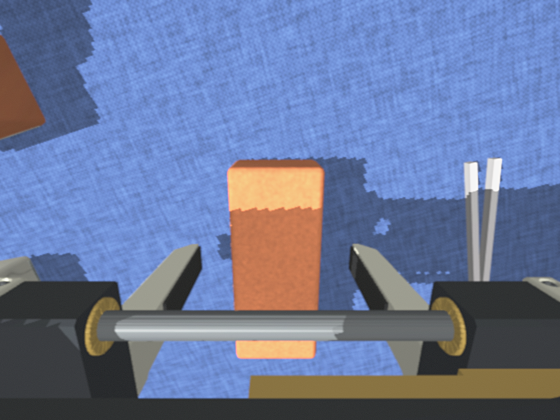

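Request:
jog_arm(
  motion=[
    [[0,0,-0.004],[0,0,0],0.3],
    [[0,0,0],[0,0,0],0.3],
    [[0,0,0],[0,0,0],0.3],
    [[0,0,0],[0,0,0],0.3],
    [[0,0,0],[0,0,0],0.3],
    [[0,0,0],[0,0,0],0.3],
    [[0,0,0],[0,0,0],0.3],
    [[0,0,0],[0,0,0],0.3],
    [[0,0,0],[0,0,0],0.3],
  ],
)

```text
time_s: 9.15
tool_pos: [0.6507, 0.2417, -0.017]
ee_rot: [0.001, 0.804, 0.595, 0.001]
wrist_force: [1.4, 0.8, -0.4]
gripper_width: 0.536
```

```bash
python3 - <<'E'
from h import *
togo(.650,.2413,-.018,np.radians(72.8))
im=capture("wrist"); cv2.imwrite("pics/wrist11.png",im[:,:,::-1])
E
```

```text
pos [ 0.6507  0.2417 -0.017 ] yaw 72.99 | shift [-0.002  -0.0019  0.0032] turn [ 0.0004 -0.0001  0.0005] F [ 1.42  0.79 -0.42] w 49.8 t 9.15
```

View pics/wrist11.png

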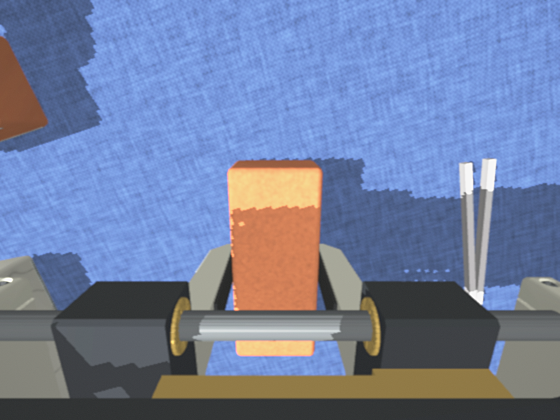

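Request:
jog_arm(
  motion=[
    [[0,0,-0.04],[0,0,0],0.3],
    [[0,0,-0.1],[0,0,0],0.3],
    [[0,0,-0.12],[0,0,0],0.3],
    [[0,0,-0.1],[0,0,0],0.3],
  ],
)

```text
time_s: 9.6
tool_pos: [0.6418, 0.2386, 0.0845]
ee_rot: [-0.003, 0.804, 0.595, -0.011]
wrist_force: [0.7, -0.2, -4.5]
gripper_width: 0.536
```

```bash
python3 - <<'E'
from h import *
togo(.5184,-.0986,.09,np.radians(68.5))
im=capture("wrist"); cv2.imwrite("pics/wrist12.png",im[:,:,::-1])
E
```

```text
pos [0.6418 0.2386 0.0845] yaw 72.99 | shift [-1.1953e+00 -6.4700e-02  1.0000e-03] turn [-0.0027  0.0025  0.0125] F [ 0.71 -0.21 -4.45] w 49.9 t 9.6
```

View pics/wrist12.png

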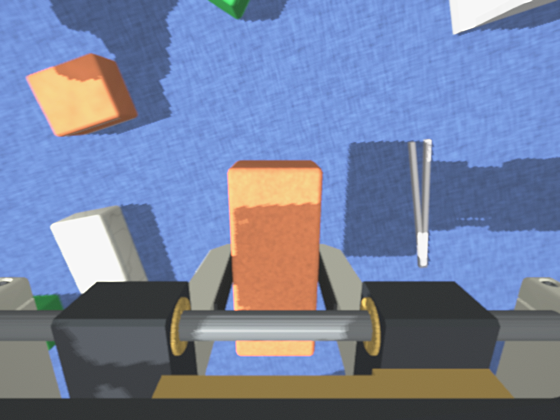

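Request:
jog_arm(
  motion=[
    [[0,0,0],[-0.003,0.0025,0.0125],0.3],
    [[-0.13,-0.01,0],[0,0,0],0.3],
    [[-0.13,-0.01,0],[0,0,0],0.3],
    [[-0.13,-0.01,0],[0,0,0],0.3],
    [[-0.13,-0.01,0],[0,0,0],0.3],
    [[-0.13,-0.01,0],[0,0,0],0.3],
    [[-0.13,-0.01,0],[0,0,0],0.3],
    [[-0.13,-0.01,0],[0,0,0],0.3],
    [[-0.07,0,0],[0,0,0],0.3],
  ],
)

```text
time_s: 10.55
tool_pos: [0.5077, -0.0288, 0.0816]
ee_rot: [-0.002, 0.825, 0.566, 0.004]
wrist_force: [-0.3, 0.1, -6.1]
gripper_width: 0.533
```

```bash
python3 - <<'E'
from h import *
togo(.5184,-.0986,.09,np.radians(68.5))
E
```

```text
pos [ 0.5077 -0.0288  0.0816] yaw 68.88 | shift [-0.2039  0.1173 -0.0298] turn [ 0.0003 -0.0015  0.0011] F [-0.27  0.13 -6.15] w 49.6 t 10.55
```

Request:
jog_arm(
  motion=[
    [[-0.1,0.06,-0.02],[0,-0.001,0],0.3],
    [[-0.1,0.057,-0.01],[0,0,0],0.3],
  ],
)

```text
time_s: 10.75
tool_pos: [0.5139, -0.0972, 0.0887]
ee_rot: [-0.003, 0.824, 0.567, -0.001]
wrist_force: [1.5, 0.1, -4.9]
gripper_width: 0.529
```

Request:
jog_arm(
  motion=[
    [[0,0,0],[0,0,0],0.3],
  ],
)

```text
time_s: 10.85
tool_pos: [0.5135, -0.105, 0.0887]
ee_rot: [-0.001, 0.827, 0.563, -0.002]
wrist_force: [0.2, -0.0, -4.4]
gripper_width: 0.535
```

```bash
python3 - <<'E'
from h import *
togo(.5184,-.0986,.09,np.radians(68.5))
for n in ["side","scene","wrist"]:
    im=capture(n); cv2.imwrite(f"pics/{n}13.png",im[:,:,::-1])
    if n!="wrist":
      b=im[110:260,220:380] if n=="side" else im[120:270,150:310]
      cv2.imwrite(f"pics/{n}13c.png",cv2.resize(b,None,fx=4,fy=4,interpolation=cv2.INTER_CUBIC)[:,:,::-1])
E
```

```text
pos [ 0.5135 -0.105   0.0887] yaw 68.51 | shift [ 0.0257  0.0073 -0.0044] turn [-0.0005  0.0004  0.    ] F [ 0.21 -0.   -4.42] w 49.8 t 10.85
```

View pics/side13c.png

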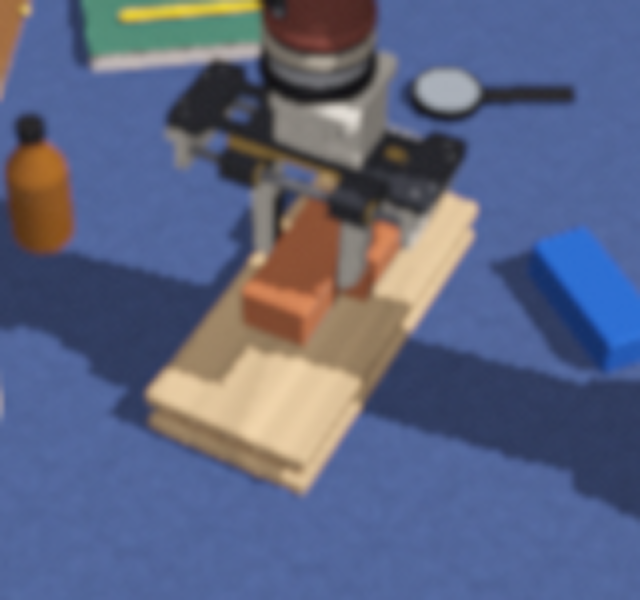

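View pics/scene13c.png

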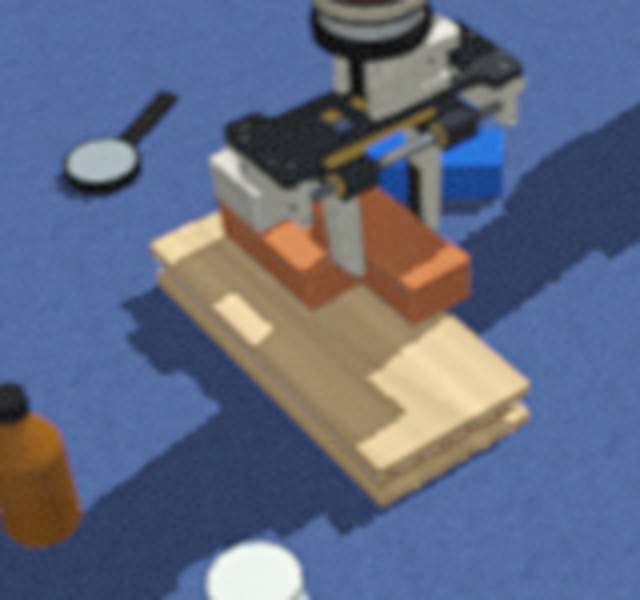

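View pics/wrist13.png

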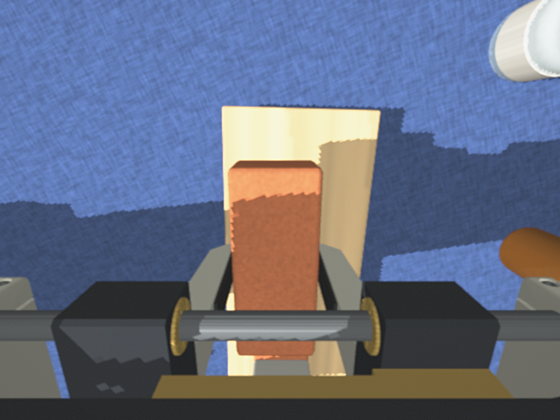

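```bash
cat >> h.py <<'E'
EDG=[(0,1),(2,3),(4,5),(6,7),(0,2),(1,3),(4,6),(5,7),(0,4),(1,5),(2,6),(3,7)]
def draw(n,im,boxes,crop,f,fn,c=None):
    c=c or cam(n); x0,y0,x1,y1=crop; b=cv2.resize(im[y0:y1,x0:x1],None,fx=f,fy=f,interpolation=cv2.INTER_CUBIC)[:,:,::-1].copy()
    for B,col in boxes:
        p=(proj(c,B)-[x0,y0]+.5)*f-.5
        for i,j in EDG: cv2.line(b,tuple(np.round(p[i]).astype(int).tolist()),tuple(np.round(p[j]).astype(int).tolist()),col,1,cv2.LINE_AA)
    cv2.imwrite(fn,b)
E
python3 - <<'E'
from h import *
bx=box(.5135,-.105,np.radians(68.5),.0887+.017,.12,.05,.036)
bl=box(.4733,-.2139,np.radians(68.5),.04,.12,.05,.036)
for n,cr in(("side",(240,130,350,240)),("scene",(190,150,290,250))):
    im=cv2.imread(f"pics/{n}13.png")[:,:,::-1]
    draw(n,im,[(bx,(0,255,0)),(bl,(255,255,0))],cr,6,f"pics/{n}13d.png")
E
```

```text
(no output)
```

View pics/side13d.png

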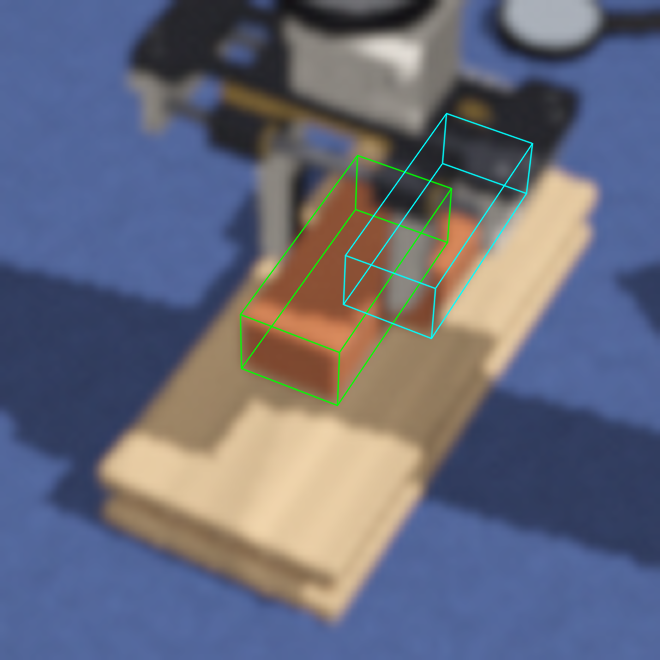

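View pics/scene13d.png

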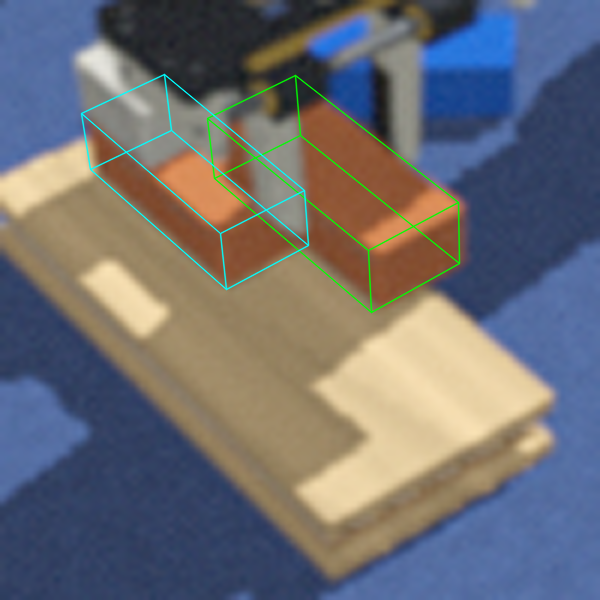

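```bash
python3 - <<'E'
from h import *
bl=box(.4733,-.2139,np.radians(68.7),.04,.12,.05,.036)
c=.0304;bh=box(.4733-c*np.cos(1.2),-.2139-c*np.sin(1.2),1.18,.076,.06,.05,.036)
im=cv2.imread("pics/side1.png")[:,:,::-1]; draw("side",im,[(bl,(255,255,0)),(bh,(0,255,0))],(280,130,350,200),8,"pics/side1d.png")
im=cv2.imread("pics/scene2.png")[:,:,::-1]; draw("scene",im,[(bl,(255,255,0)),(bh,(0,255,0))],(185,145,255,215),8,"pics/scene2d.png")
a=cv2.imread("pics/side1d.png");b=cv2.imread("pics/scene2d.png"); cv2.imwrite("pics/d2.png",cv2.resize(np.hstack([a,b]),None,fx=.71,fy=.71))
E
```

```text
(no output)
```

View pics/d2.png

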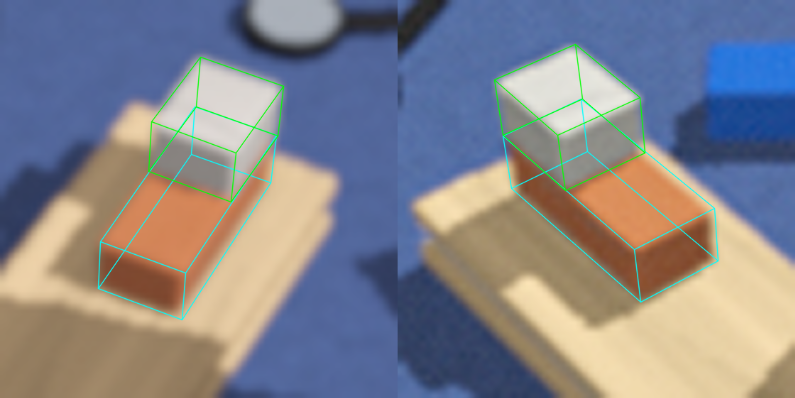

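Request:
jog_arm(
  motion=[
    [[0.026,0.007,0],[-0.0005,0,0],0.3],
    [[0,0,0.03],[0,0,0],0.3],
    [[0,0,0.03],[0,0,0],0.3],
    [[0,0,0.012],[0,0,0],0.3],
  ],
)

```text
time_s: 11.4
tool_pos: [0.5181, -0.0832, 0.0643]
ee_rot: [-0.004, 0.821, 0.57, 0.001]
wrist_force: [-0.5, -0.2, -4.4]
gripper_width: 0.534
```

```bash
python3 - <<'E'
from h import *
togo(.5184,-.0986,.0235,np.radians(68.5))
E
```

```text
pos [ 0.5181 -0.0832  0.0643] yaw 69.57 | shift [-0.0487  0.0197  0.1357] turn [-0.001  -0.0009  0.003 ] F [-0.49 -0.16 -4.45] w 49.6 t 11.4
```

Request:
jog_arm(
  motion=[
    [[-0.025,0.01,0],[-0.0005,-0.0005,0.0015],0.3],
  ],
)

```text
time_s: 11.5
tool_pos: [0.5176, -0.0894, 0.0631]
ee_rot: [-0.003, 0.823, 0.568, -0.0]
wrist_force: [-0.3, 0.1, -5.2]
gripper_width: 0.538
```

```bash
python3 - <<'E'
from h import *
togo(.5184,-.0986,.0235,np.radians(68.5))
E
```

```text
pos [ 0.5176 -0.0894  0.0631] yaw 69.17 | shift [-0.0281  0.0142  0.1319] turn [-0.0009 -0.0005  0.0019] F [-0.25  0.14 -5.17] w 50.0 t 11.5
```

Request:
jog_arm(
  motion=[
    [[-0.025,0.013,0],[-0.0009,0,0.002],0.3],
  ],
)

```text
time_s: 11.6
tool_pos: [0.5185, -0.0982, 0.0627]
ee_rot: [-0.001, 0.827, 0.562, 0.001]
wrist_force: [0.8, -0.9, -4.6]
gripper_width: 0.538
```

```bash
python3 - <<'E'
from h import *
togo(.5184,-.0986,.0235,np.radians(68.5))
E
```

```text
pos [ 0.5185 -0.0982  0.0627] yaw 68.45 | shift [-0.0015  0.0003  0.1307] turn [-0.0001 -0.0004 -0.0001] F [ 0.79 -0.94 -4.61] w 50.0 t 11.6
```

Request:
jog_arm(
  motion=[
    [[0,0,0],[0,0,0],0.3],
    [[0,0,0],[0,0,0],0.3],
  ],
)

```text
time_s: 11.8
tool_pos: [0.5184, -0.1013, 0.0629]
ee_rot: [0.0, 0.828, 0.561, 0.001]
wrist_force: [0.3, -0.7, -4.6]
gripper_width: 0.532
```

```bash
python3 - <<'E'
from h import *
togo(.5184,-.0986,.0235,np.radians(68.5))
E
```

```text
pos [ 0.5184 -0.1013  0.0629] yaw 68.19 | shift [ 0.0081 -0.0035  0.1313] turn [ 0.0001 -0.0002 -0.0009] F [ 0.25 -0.74 -4.64] w 49.5 t 11.8
```

Request:
jog_arm(
  motion=[
    [[0.006,-0.002,0.01],[0,0,-0.0005],0.3],
    [[0,0,0.01],[0,0,0],0.3],
  ],
)

```text
time_s: 12.0
tool_pos: [0.5192, -0.0997, 0.0574]
ee_rot: [0.001, 0.827, 0.562, 0.001]
wrist_force: [-0.5, -0.1, -4.4]
gripper_width: 0.535
```

```bash
python3 - <<'E'
from h import *
togo(.5184,-.0986,.0235,np.radians(68.5))
E
```

```text
pos [ 0.5192 -0.0997  0.0574] yaw 68.33 | shift [ 0.0023 -0.0043  0.1129] turn [ 0.0004 -0.0003 -0.0005] F [-0.47 -0.07 -4.39] w 49.7 t 12.0
```

Request:
jog_arm(
  motion=[
    [[0.005,-0.004,0.015],[0,0,0],0.3],
    [[0,0,0.015],[0,0,0],0.3],
  ],
)

```text
time_s: 12.2
tool_pos: [0.519, -0.0974, 0.048]
ee_rot: [0.001, 0.827, 0.562, 0.002]
wrist_force: [-0.8, 1.1, -4.5]
gripper_width: 0.532
```

```bash
python3 - <<'E'
from h import *
togo(.5184,-.0986,.0235,np.radians(68.5))
E
```

```text
pos [ 0.519  -0.0974  0.048 ] yaw 68.36 | shift [-0.0046 -0.0005  0.0815] turn [ 0.0006 -0.0003 -0.0004] F [-0.79  1.11 -4.46] w 49.5 t 12.2
```

Request:
jog_arm(
  motion=[
    [[-0.002,0,0.02],[0.0005,0,0],0.3],
    [[0,0,0.02],[0,0,0],0.3],
  ],
)

```text
time_s: 12.4
tool_pos: [0.5189, -0.0976, 0.035]
ee_rot: [-0.001, 0.827, 0.562, 0.001]
wrist_force: [0.3, -1.2, -5.1]
gripper_width: 0.535
```

```bash
python3 - <<'E'
from h import *
togo(.5184,-.0986,.0235,np.radians(68.5))
im=capture("side"); bx=box(.519,-.0975,np.radians(68.5),arm.get_obs()["tool_pos"][2]+.017,.12,.05,.036)
draw("side",im,[(bx,(0,255,0))],(240,130,350,240),5,"pics/side14.png")
E
```

```text
pos [ 0.5189 -0.0976  0.035 ] yaw 68.4 | shift [-0.0037 -0.0003  0.0382] turn [ 0.     -0.0004 -0.0003] F [ 0.29 -1.19 -5.07] w 49.7 t 12.4
```

View pics/side14.png

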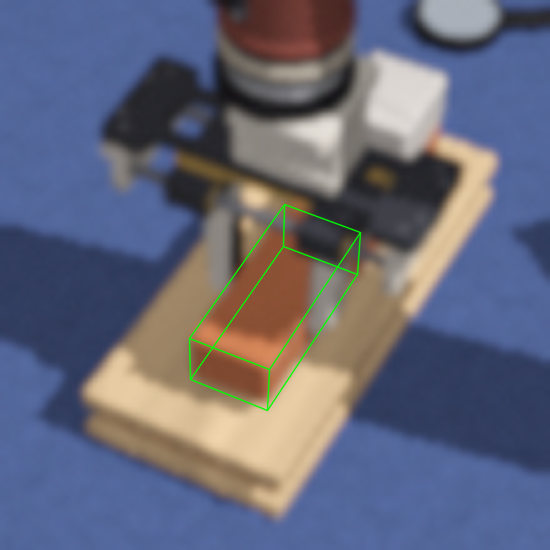

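Request:
jog_arm(
  motion=[
    [[-0.001,0,0.015],[0,0,0],0.3],
    [[0,0,0.008],[0,0,0],0.3],
  ],
)

```text
time_s: 12.65
tool_pos: [0.5179, -0.0977, 0.0262]
ee_rot: [-0.001, 0.827, 0.562, 0.0]
wrist_force: [-0.4, 0.0, -5.0]
gripper_width: 0.535
```

Request:
jog_arm(
  motion=[
    [[0,0,0.005],[0,0,0],0.3],
  ],
)

```text
time_s: 12.75
tool_pos: [0.5179, -0.0978, 0.0244]
ee_rot: [-0.001, 0.827, 0.562, 0.0]
wrist_force: [0.2, 0.4, -5.2]
gripper_width: 0.539
```

Request:
jog_arm(
  motion=[
    [[0,0,0.005],[0,0,0],0.3],
  ],
)

```text
time_s: 12.85
tool_pos: [0.5179, -0.0978, 0.0229]
ee_rot: [-0.002, 0.827, 0.562, 0.0]
wrist_force: [-4.0, 1.1, 12.1]
gripper_width: 0.538
```

```bash
python3 - <<'E'
from h import *
togo(.5184,-.0986,.0235,np.radians(68.5))
E
```

```text
pos [ 0.5179 -0.0978  0.0229] yaw 68.4 | shift [-0.002   0.0026 -0.002 ] turn [-0.0004 -0.0003 -0.0003] F [-4.04  1.15 12.13] w 50.0 t 12.85
```

Request:
jog_arm(
  motion=[
    [[0,0,0],[0,0,0],0.3],
    [[0,0,0],[0,0,0],0.8],
    [[0,0,0],[0,0,0],0.8],
    [[0,0,0],[0,0,0],0.8],
    [[0,0,0],[0,0,0],0.8],
  ],
)

```text
time_s: 13.35
tool_pos: [0.5216, -0.0985, 0.0256]
ee_rot: [0.001, 0.827, 0.562, 0.003]
wrist_force: [0.9, -0.7, 0.3]
gripper_width: 0.788
```

```bash
python3 - <<'E'
from h import *
togo(.5184,-.0986,.0235,np.radians(68.5))
im=capture("wrist"); cv2.imwrite("pics/wrist15.png",im[:,:,::-1])
E
```

```text
pos [ 0.5216 -0.0985  0.0256] yaw 68.39 | shift [-0.0043 -0.0098  0.007 ] turn [ 0.0009 -0.0006 -0.0003] F [ 0.94 -0.75  0.31] w 73.3 t 13.35
```

View pics/wrist15.png

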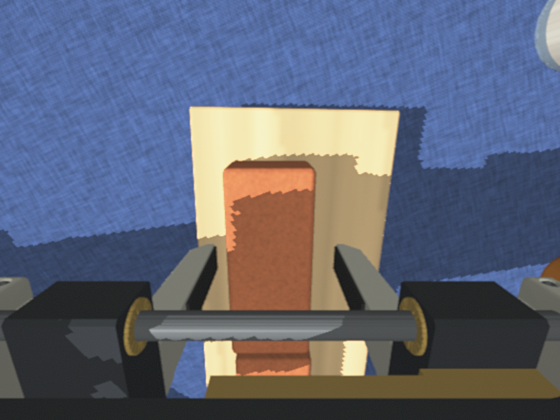

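Request:
jog_arm(
  motion=[
    [[-0.004,-0.009,-0.02],[0,0,0],0.9],
    [[0,0,-0.06],[0,0,0],1],
    [[0,0,-0.1],[0,0,0],1],
    [[0,0,-0.1],[0,0,0],1],
    [[0,0,-0.1],[0,0,0],1],
    [[0.12,0,0],[0,0,0],1],
    [[0.12,0,0],[0,0,0],1],
    [[0.12,0,0],[0,0,0],1],
    [[0.12,0,0],[0,0,0],1],
    [[0.12,0,0],[0,0,0],1],
    [[0.12,0,0],[0,0,0],1],
    [[0.06,0,0],[0,0,0],1],
  ],
)

```text
time_s: 14.6
tool_pos: [0.6055, 0.1196, 0.1509]
ee_rot: [0.003, 0.831, 0.557, 0.004]
wrist_force: [-0.3, 1.3, 0.2]
gripper_width: 0.998
```

```bash
python3 - <<'E'
from h import *
togo(.457,.230,.1,np.radians(84.5))
for n in ["side","scene"]:
    im=capture(n); cv2.imwrite(f"pics/{n}16.png",im[:,:,::-1])
    for nm in ["clay_block_c","clay_laid_c","white_half_c"]:
        for k,d in enumerate(models.silhouettes(n,nm)):
            m=d["mask"]; np.save(f"pics/{n}16_{nm}_{k}.npy",m); print(n,nm,k,round(d["confidence"],2),np.round(d["bbox"]).astype(int).tolist(),m.sum())
E
```

```text
pos [0.6055 0.1196 0.1509] yaw 67.65 | shift [ 0.1517 -0.5996  0.1643] turn [ 0.0017 -0.0002 -0.0468] F [-0.28  1.31  0.18] w 92.8 t 14.6
side clay_block_c 0 0.64 [298, 193, 20, 42] 529
side clay_laid_c 0 0.89 [313, 171, 29, 24] 301
side clay_laid_c 1 0.68 [278, 363, 33, 35] 731
side white_half_c 0 0.94 [316, 154, 25, 26] 368
scene clay_block_c 0 0.76 [248, 202, 41, 31] 810
scene clay_block_c 1 0.58 [365, 240, 47, 38] 998
scene clay_laid_c 0 0.78 [223, 182, 32, 28] 434
scene white_half_c 0 0.96 [216, 165, 23, 23] 420
```

```bash
python3 - <<'E'
from h import *
g=np.load
c=cam("scene"); x,e=fit([(c,g("pics/scene16_clay_block_c_0.npy"))],(.12,.05,.036),.04,(.518,-.098,1.195)); print("clay scene",x,np.degrees(x[2]),e)
u=g("pics/scene16_clay_block_c_0.npy")|g("pics/scene16_clay_laid_c_0.npy")
x2,e=fit2([(c,g("pics/scene16_clay_laid_c_0.npy"),g("pics/scene16_white_half_c_0.npy"))],[.473,-.214,1.2,-.03,0,0]); print(np.round(x2,4),np.degrees(x2[2]),e)
d=x[:2]-np.array([.4733,-.2139]); a=1.2; print("rel",d@[np.cos(a),np.sin(a)],d@[-np.sin(a),np.cos(a)])
bl=box(.4733,-.2139,1.2,.04,.12,.05,.036); bk=box(.518,-.098,1.195,.04,.12,.05,.036)
ims=[]
for n,cr in(("side",(270,130,360,230)),("scene",(185,145,285,245))):
    im=cv2.imread(f"pics/{n}16.png")[:,:,::-1]; draw(n,im,[(bl,(255,255,0)),(bk,(0,255,0))],cr,6,f"pics/{n}16d.png"); ims.append(cv2.resize(cv2.imread(f"pics/{n}16d.png"),(400,400)))
cv2.imwrite("pics/d16.png",np.hstack(ims))
E
```

```text
clay scene [ 0.51797807 -0.09766048  1.16083671] 66.51104423251508 0.08190420133593734
[ 4.7010e-01 -2.1940e-01  1.1392e+00 -2.6100e-02 -7.0000e-04  2.6000e-02] 65.27352900877237 0.20017511493481674
rel 0.12452921740122136 0.0004785824447855597
```

View pics/d16.png

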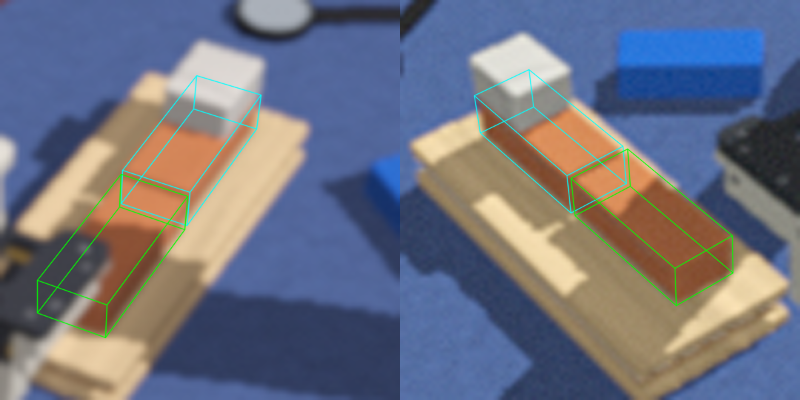

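View pics/side16.png

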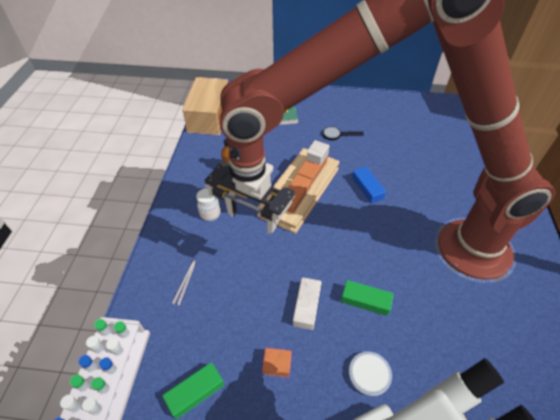

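Request:
jog_arm(
  motion=[
    [[0.03,-0.11,0],[0.0015,0,0],1],
    [[0.03,-0.12,0],[0,0,0],1],
    [[0.03,-0.12,0],[0,0,0],1],
    [[0.03,-0.12,0],[0,0,0],1],
    [[0.03,-0.09,0],[0,0,0],1],
    [[0,0,0],[0,0,-0.02],1],
    [[0,0,0],[0,0,-0.02],1],
    [[0,0,0],[0,0,0],1],
    [[0,0,0],[0,0,0],1],
  ],
)

```text
time_s: 15.9
tool_pos: [0.4639, 0.2113, 0.1513]
ee_rot: [0.003, 0.761, 0.649, -0.0]
wrist_force: [0.1, 0.1, 0.6]
gripper_width: 0.997
```

```bash
python3 - <<'E'
from h import *
togo(.457,.230,.1,np.radians(84.4))
c=cam("wrist"); im=capture("wrist"); cv2.imwrite("pics/wrist17.png",im[:,:,::-1])
for d in models.silhouettes("wrist","white_block_c"):
    m=d["mask"]; col=im[m].mean(0); print(d["confidence"],d["bbox"],col)
    if col.min()>120:
        x,e=fit([(c,m)],(.12,.05,.036),0,(.457,.23,1.473)); print(x,np.degrees(x[2]),e)
E
```

```text
pos [0.4639 0.2113 0.1513] yaw 80.87 | shift [ 0.0588 -0.0333  0.1707] turn [ 0.0006  0.0007 -0.0098] F [0.06 0.11 0.61] w 92.8 t 15.9
0.87 [149.9, 224.9, 111.8, 52.2] [ 59.82793117 165.84073629  83.92657063]
0.76 [266.8, 181.6, 54.6, 106.1] [234.93640257 234.97023555 228.44132762]
[0.45724747 0.22835922 1.47232013] 84.35772947199739 0.04394497358577887
```

View pics/wrist17.png

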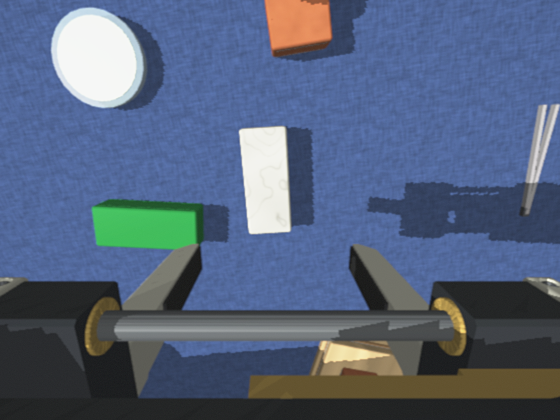

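Request:
jog_arm(
  motion=[
    [[0.055,-0.033,0],[0,0,-0.0095],1],
    [[0,0,0.06],[0,0,0],1],
    [[0,0,0.1],[0,0,0],1],
    [[0,0,0.1],[0,0,0],1],
    [[0,0,0.06],[0,0,0],1],
    [[0,0,0],[0,0,0],1],
    [[0,0,0],[0,0,0],1],
  ],
)

```text
time_s: 16.7
tool_pos: [0.4569, 0.2391, 0.0534]
ee_rot: [0.002, 0.737, 0.676, 0.003]
wrist_force: [-0.1, 0.3, 0.8]
gripper_width: 1.001
```

```bash
python3 - <<'E'
from h import *
togo(.457,.229,-.0175,np.radians(84.4))
E
```

```text
pos [0.4569 0.2391 0.0534] yaw 85.12 | shift [-0.0342  0.0015  0.2364] turn [ 0.0011 -0.0005  0.002 ] F [-0.13  0.34  0.82] w 93.1 t 16.7
```

Request:
jog_arm(
  motion=[
    [[-0.03,0,0],[0.001,0,0.0015],1],
    [[0,0,0.04],[0,0,0],1],
    [[0,0,0.04],[0,0,0],1],
    [[0,0,0],[0,0,0],1],
  ],
)

```text
time_s: 17.1
tool_pos: [0.4582, 0.2313, 0.0307]
ee_rot: [-0.0, 0.74, 0.673, 0.004]
wrist_force: [0.1, 0.7, 0.4]
gripper_width: 1.001
```

```bash
python3 - <<'E'
from h import *
togo(.457,.229,-.0175,np.radians(84.4))
im=capture("wrist"); cv2.imwrite("pics/wrist18.png",im[:,:,::-1])
E
```

```text
pos [0.4582 0.2313 0.0307] yaw 84.58 | shift [-0.0089 -0.0042  0.1606] turn [ 0.0009 -0.0011  0.0005] F [0.12 0.72 0.36] w 93.1 t 17.1
```

View pics/wrist18.png

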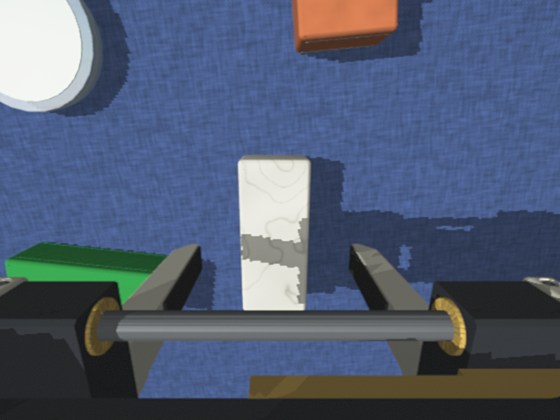

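Request:
jog_arm(
  motion=[
    [[-0.008,-0.004,0.03],[0.0005,-0.0005,0],1],
    [[0,0,0.05],[0,0,0],1],
    [[0,0,0.04],[0,0,0],1],
  ],
)

```text
time_s: 17.45
tool_pos: [0.4591, 0.2303, -0.0049]
ee_rot: [0.0, 0.74, 0.673, 0.005]
wrist_force: [0.2, 0.1, 0.9]
gripper_width: 1.003
```

```bash
python3 - <<'E'
from h import *
togo(.457,.229,-.0175,np.radians(84.4))
E
```

```text
pos [ 0.4591  0.2303 -0.0049] yaw 84.58 | shift [-0.0051 -0.0068  0.0418] turn [ 0.0011 -0.0011  0.0005] F [0.2  0.06 0.87] w 93.2 t 17.45
```

Request:
jog_arm(
  motion=[
    [[-0.005,-0.006,0.02],[0.001,-0.001,0],1],
  ],
)

```text
time_s: 17.55
tool_pos: [0.4565, 0.2285, -0.0122]
ee_rot: [-0.0, 0.74, 0.673, -0.001]
wrist_force: [-1.4, -0.2, -0.3]
gripper_width: 1.002
```

Request:
jog_arm(
  motion=[
    [[0,0,0.012],[0,0,0],1],
  ],
)

```text
time_s: 17.65
tool_pos: [0.4561, 0.2283, -0.0167]
ee_rot: [-0.0, 0.74, 0.673, -0.001]
wrist_force: [0.3, -0.4, -0.5]
gripper_width: 0.999
```

```bash
python3 - <<'E'
from h import *
togo(.457,.229,-.0175,np.radians(84.4))
E
```

```text
pos [ 0.4561  0.2283 -0.0167] yaw 84.58 | shift [0.0025 0.0029 0.0028] turn [-0.0003  0.0003  0.0005] F [ 0.29 -0.42 -0.52] w 92.9 t 17.65
```

Request:
jog_arm(
  motion=[
    [[0.001,0.002,0],[0,0,0],0.3],
    [[0,0,0],[0,0,0],0.3],
    [[0,0,0],[0,0,0],0.3],
    [[0,0,0],[0,0,0],0.3],
    [[0,0,0],[0,0,0],0.3],
    [[0,0,0],[0,0,0],0.3],
    [[0,0,0],[0,0,0],0.3],
    [[0,0,0],[0,0,0],0.3],
    [[0,0,0],[0,0,0],0.3],
  ],
)

```text
time_s: 18.55
tool_pos: [0.4574, 0.2291, -0.0159]
ee_rot: [-0.0, 0.74, 0.673, -0.0]
wrist_force: [-0.9, -0.3, 0.8]
gripper_width: 0.537
```

```bash
python3 - <<'E'
from h import *
togo(.4961,-.1557,.11,np.radians(68.6))
im=capture("wrist"); cv2.imwrite("pics/wrist19.png",im[:,:,::-1])
E
```

```text
pos [ 0.4574  0.2291 -0.0159] yaw 84.6 | shift [-1.2649  0.2488 -0.4191] turn [-0.0001  0.0001  0.0444] F [-0.87 -0.3   0.83] w 49.9 t 18.55
```

View pics/wrist19.png

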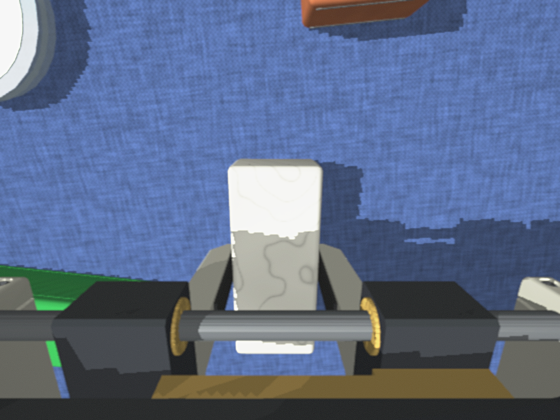

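Request:
jog_arm(
  motion=[
    [[0,0,-0.03],[0,0,0],0.3],
    [[0,0,-0.08],[0,0,0],0.3],
    [[0,0,-0.1],[0,0,0],0.3],
    [[0,0,-0.1],[0,0,0],0.3],
    [[0,0,-0.1],[0,0,0],0.3],
    [[0,0,-0.06],[0,0,0],0.3],
    [[0,0,0],[0,0,0.02],0.3],
    [[0,0,0],[0,0,0.02],0.3],
    [[0,0,0],[0,0,0],0.3],
  ],
)

```text
time_s: 19.5
tool_pos: [0.4512, 0.2256, 0.1304]
ee_rot: [-0.001, 0.821, 0.571, -0.007]
wrist_force: [-0.2, -0.4, -4.9]
gripper_width: 0.533
```

```bash
python3 - <<'E'
from h import *
togo(.4961,-.1557,.12,np.radians(68.6))
E
```

```text
pos [0.4512 0.2256 0.1304] yaw 69.7 | shift [-1.1397  0.5816  0.0411] turn [-0.0016  0.0017  0.0031] F [-0.24 -0.36 -4.94] w 49.5 t 19.5
```

Request:
jog_arm(
  motion=[
    [[-0.05,0.02,0],[-0.0015,0.0015,0.003],0.3],
    [[-0.1,0.05,0],[0,0,0],0.3],
    [[-0.12,0.06,0],[0,0,0],0.3],
    [[-0.12,0.06,0],[0,0,0],0.3],
    [[-0.12,0.06,0],[0,0,0],0.3],
    [[-0.12,0.06,0],[0,0,0],0.3],
    [[-0.12,0.06,0],[0,0,0],0.3],
    [[-0.1,0.05,0],[0,0,0],0.3],
    [[-0.06,0.03,0],[0,0,0],0.3],
    [[0,0,0],[0,0,0],0.3],
  ],
)

```text
time_s: 20.5
tool_pos: [0.4762, -0.0872, 0.1273]
ee_rot: [-0.003, 0.816, 0.579, -0.006]
wrist_force: [0.8, 0.5, -3.8]
gripper_width: 0.535
```

```bash
python3 - <<'E'
from h import *
togo(.4961,-.1557,.12,np.radians(68.6))
E
```

```text
pos [ 0.4762 -0.0872  0.1273] yaw 70.72 | shift [-0.1936  0.1383  0.0239] turn [-0.0019  0.0009  0.0059] F [ 0.82  0.48 -3.78] w 49.7 t 20.5
```

Request:
jog_arm(
  motion=[
    [[-0.07,0.05,0],[-0.001,0.0005,0.003],0.3],
    [[-0.06,0.05,0],[0,0,0.002],0.3],
    [[-0.03,0.02,0],[0,0,0],0.3],
    [[0,0,0],[0,0,0],0.3],
  ],
)

```text
time_s: 20.9
tool_pos: [0.4913, -0.141, 0.1256]
ee_rot: [-0.006, 0.821, 0.57, -0.004]
wrist_force: [0.1, 0.6, -5.3]
gripper_width: 0.532
```

```bash
python3 - <<'E'
from h import *
togo(.4961,-.1557,.12,np.radians(68.6))
E
```

```text
pos [ 0.4913 -0.141   0.1256] yaw 69.54 | shift [-0.0402  0.0323  0.0184] turn [-0.0022 -0.      0.0026] F [ 0.08  0.61 -5.31] w 49.5 t 20.9
```

Request:
jog_arm(
  motion=[
    [[-0.025,0.02,0],[-0.002,0,0.0025],0.3],
    [[0,0,0],[0,0,0],0.3],
  ],
)

```text
time_s: 21.1
tool_pos: [0.4936, -0.1475, 0.1251]
ee_rot: [-0.002, 0.825, 0.565, -0.0]
wrist_force: [-0.5, 0.1, -3.8]
gripper_width: 0.53
```

```bash
python3 - <<'E'
from h import *
togo(.4961,-.1557,.12,np.radians(68.6))
E
```

```text
pos [ 0.4936 -0.1475  0.1251] yaw 68.85 | shift [-0.0227  0.0176  0.0168] turn [-0.0005 -0.0003  0.0007] F [-0.48  0.09 -3.78] w 49.3 t 21.1
```

Request:
jog_arm(
  motion=[
    [[-0.016,0.015,0],[-0.0005,0,0.0005],0.3],
    [[0,0,0.02],[0,0,0],0.3],
    [[0,0,0.03],[0,0,0],0.3],
    [[0,0,0],[0,0,0],0.3],
  ],
)

```text
time_s: 21.5
tool_pos: [0.4958, -0.1506, 0.1088]
ee_rot: [-0.002, 0.824, 0.566, 0.001]
wrist_force: [-0.1, 1.1, -4.4]
gripper_width: 0.537
```

```bash
python3 - <<'E'
from h import *
togo(.4961,-.1557,.06,np.radians(68.6))
o=arm.get_obs(); p=o["tool_pos"]
bw=box(p[0],p[1],np.radians(68.5),p[2]+.016,.12,.05,.036)
bk=box(.518,-.0978,1.195,.04,.12,.05,.036)
c=.0304;bh=box(.4733-c*np.cos(1.2),-.2139-c*np.sin(1.2),1.18,.076,.06,.05,.036)
ims=[]
for n,cr in(("side",(255,120,355,220)),("scene",(185,145,285,245))):
    im=capture(n); draw(n,im,[(bw,(0,0,255)),(bk,(0,255,0)),(bh,(255,255,0))],cr,4,f"pics/{n}20d.png"); ims.append(cv2.imread(f"pics/{n}20d.png"))
cv2.imwrite("pics/d20.png",np.hstack(ims))
E
```

```text
pos [ 0.4958 -0.1506  0.1088] yaw 68.94 | shift [-0.0162  0.0074  0.1624] turn [-0.0002 -0.0006  0.0009] F [-0.11  1.14 -4.42] w 49.9 t 21.5
```

View pics/d20.png

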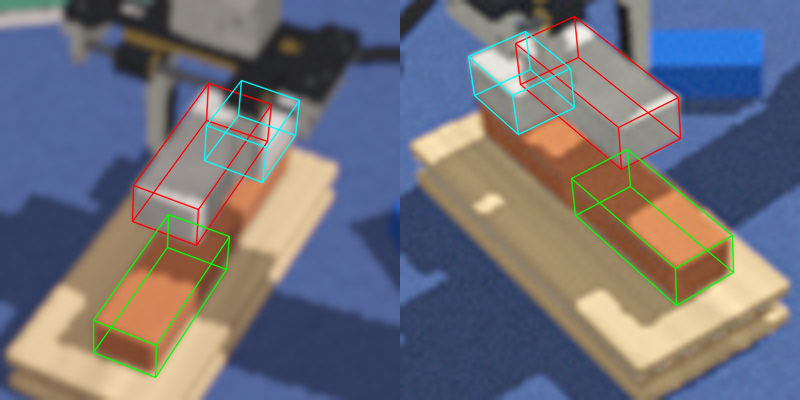

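Request:
jog_arm(
  motion=[
    [[-0.01,0.006,0.02],[0,-0.0005,0.0008],0.3],
    [[0,0,0.02],[0,0,0],0.3],
  ],
)

```text
time_s: 21.8
tool_pos: [0.4984, -0.1546, 0.0979]
ee_rot: [0.001, 0.826, 0.564, 0.001]
wrist_force: [0.1, 0.4, -3.2]
gripper_width: 0.537
```

```bash
python3 - <<'E'
from h import *
togo(.4961,-.1557,.06,np.radians(68.6))
E
```

```text
pos [ 0.4984 -0.1546  0.0979] yaw 68.64 | shift [-0.0062 -0.0062  0.1263] turn [ 0.0005 -0.0001  0.0001] F [ 0.1  0.4 -3.2] w 50.0 t 21.8
```

Request:
jog_arm(
  motion=[
    [[-0.001,-0.005,0.015],[0.0005,0,0],0.3],
    [[0,0,0.02],[0,0,0],0.3],
  ],
)

```text
time_s: 22.0
tool_pos: [0.4968, -0.1544, 0.0864]
ee_rot: [-0.0, 0.826, 0.564, 0.0]
wrist_force: [-0.2, 1.1, -4.1]
gripper_width: 0.538
```

```bash
python3 - <<'E'
from h import *
togo(.4961,-.1557,.06,np.radians(68.6))
E
```

```text
pos [ 0.4968 -0.1544  0.0864] yaw 68.63 | shift [-0.0049 -0.0007  0.0879] turn [-0.     -0.0001  0.0001] F [-0.2   1.06 -4.14] w 50.0 t 22.0
```

Request:
jog_arm(
  motion=[
    [[-0.002,0,0.02],[0,0,0],0.3],
    [[0,0,0.02],[0,0,0],0.3],
    [[0,0,0.015],[0,0,0],0.3],
  ],
)

```text
time_s: 22.3
tool_pos: [0.4963, -0.1549, 0.0679]
ee_rot: [-0.001, 0.826, 0.564, -0.0]
wrist_force: [-0.4, -0.0, -4.4]
gripper_width: 0.536
```

```bash
python3 - <<'E'
from h import *
togo(.4961,-.1557,.06,np.radians(68.6))
E
```

```text
pos [ 0.4963 -0.1549  0.0679] yaw 68.63 | shift [-0.0028  0.0004  0.0264] turn [-0.0002 -0.0001  0.0001] F [-0.41 -0.03 -4.44] w 49.9 t 22.3
```

Request:
jog_arm(
  motion=[
    [[-0.001,0,0.008],[0,0,0],0.3],
    [[0,0,0.005],[0,0,0],0.3],
  ],
)

```text
time_s: 22.5
tool_pos: [0.4958, -0.1551, 0.063]
ee_rot: [-0.001, 0.826, 0.564, -0.0]
wrist_force: [-0.6, -0.2, -4.0]
gripper_width: 0.535
```

Request:
jog_arm(
  motion=[
    [[0,0,0.005],[0,0,0],0.3],
  ],
)

```text
time_s: 22.6
tool_pos: [0.496, -0.1551, 0.0614]
ee_rot: [-0.001, 0.826, 0.564, -0.0]
wrist_force: [0.1, -0.1, -4.9]
gripper_width: 0.535
```

Request:
jog_arm(
  motion=[
    [[0,0,0.004],[0,0,0],0.3],
  ],
)

```text
time_s: 22.7
tool_pos: [0.4961, -0.1551, 0.0602]
ee_rot: [-0.001, 0.826, 0.564, -0.0]
wrist_force: [0.1, -0.8, -4.2]
gripper_width: 0.531
```

Request:
jog_arm(
  motion=[
    [[0,0,0.004],[0,0,0],0.3],
  ],
)

```text
time_s: 22.8
tool_pos: [0.4961, -0.1551, 0.0601]
ee_rot: [-0.001, 0.826, 0.564, -0.0]
wrist_force: [-4.4, 1.6, 10.9]
gripper_width: 0.533
```

Request:
jog_arm(
  motion=[
    [[0,0,0],[0,0,0],0.3],
    [[0,0,0],[0,0,0],0.8],
    [[0,0,0],[0,0,0],0.8],
    [[0,0,0],[0,0,0],0.8],
    [[0,0,0],[0,0,0],0.8],
  ],
)

```text
time_s: 23.3
tool_pos: [0.4994, -0.1561, 0.0624]
ee_rot: [0.002, 0.826, 0.564, 0.002]
wrist_force: [-0.5, 0.6, 0.6]
gripper_width: 0.788
```

```bash
python3 - <<'E'
from h import *
togo(.4961,-.1551,.06,np.radians(68.6))
im=capture("wrist"); cv2.imwrite("pics/wrist21.png",im[:,:,::-1])
E
```

```text
pos [ 0.4994 -0.1561  0.0624] yaw 68.63 | shift [-0.001  -0.0114  0.0079] turn [ 0.001  -0.0002  0.0001] F [-0.5   0.62  0.57] w 73.3 t 23.3
```

View pics/wrist21.png

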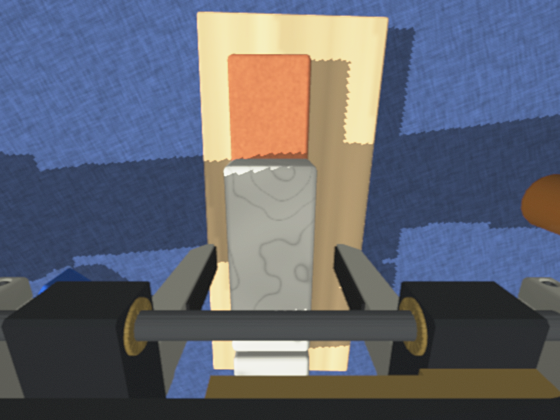

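Released: the white block lies over the joint, in line, with the half block just behind it (rows 350–375). Fingers clear; retreat straight up, then away for a check.

Request:
jog_arm(
  motion=[
    [[0,-0.011,-0.01],[0,0,0],0.9],
    [[0,0,-0.06],[0,0,0],1],
    [[0,0,-0.1],[0,0,0],1],
    [[0,0,-0.1],[0,0,0],1],
    [[0,0,-0.08],[0,0,0],1],
    [[0.1,0,0],[0,0,0],1],
    [[0.12,0,0],[0,0,0],1],
    [[0.12,0,0],[0,0,0],1],
    [[0.12,0,0],[0,0,0],1],
    [[0.12,0,0],[0,0,0],1],
    [[0.12,0,0],[0,0,0],1],
    [[0.12,0,0],[0,0,0],1],
  ],
)

```text
time_s: 24.55
tool_pos: [0.5854, 0.0731, 0.1743]
ee_rot: [0.004, 0.831, 0.557, 0.001]
wrist_force: [0.6, 0.3, 0.9]
gripper_width: 1.001
```

Request:
jog_arm(
  motion=[
    [[0.12,0,0],[0,0,0],1],
    [[0.1,0,0],[0,0,0],1],
    [[0,0,0],[0,0,0],1],
    [[0,0,0],[0,0,0],1],
  ],
)

```text
time_s: 24.95
tool_pos: [0.6101, 0.1447, 0.1735]
ee_rot: [0.002, 0.828, 0.561, 0.002]
wrist_force: [-0.0, -0.5, -0.4]
gripper_width: 0.999
```

```bash
python3 - <<'E'
from h import *
togo(.4961,-.1551,.06,np.radians(68.6))
a=1.197; u=np.array([np.cos(a),np.sin(a)]); L=np.array([.4733,-.2139])
f=lambda s,z,l,yaw=a: box(*(L+s*u),yaw,z,l,.05,.036)
ims=[]; W=[]
for n,cr in(("side",(255,120,355,220)),("scene",(185,135,285,235))):
    im=capture(n); draw(n,im,[(f(.0625,.076,.12),(0,0,255)),(f(.1245,.04,.12),(0,255,0)),(f(-.0304,.076,.06),(255,255,0))],cr,4,f"pics/{n}22d.png"); ims.append(cv2.imread(f"pics/{n}22d.png")); cv2.imwrite(f"pics/{n}22.png",im[:,:,::-1])
    for d in models.silhouettes(n,"white_block_c"):
        m=d["mask"]; col=im[m].mean(0); print(n,round(d["confidence"],2),np.round(d["bbox"]),m.sum(),col)
        if col.min()>100 : W.append((cam(n),m)); x,e=fit([W[-1]],(.12,.05,.036),.076,(.496,-.155,a)); r=x[:2]-L; print("white",x,e,"rel",r@u,r@[-u[1],u[0]])
if len(W)>1: x,e=fit(W,(.12,.05,.036),.076,(.496,-.155,a)); r=x[:2]-L; print("white both",x,e,"rel",r@u,r@[-u[1],u[0]])
cv2.imwrite("pics/d22.png",np.hstack(ims))
E
```

```text
pos [0.6101 0.1447 0.1735] yaw 68.25 | shift [-1.0692  0.0153  0.3779] turn [ 0.0008 -0.0001 -0.001 ] F [-0.04 -0.51 -0.41] w 92.9 t 24.95
side 0.96 [303. 174.  29.  33.] 724 [200.67541436 193.33287293 188.9019337 ]
white [ 0.49595858 -0.15359684  1.19228669] 0.07414580023703243 rel 0.06441292879159241 0.0009258797195965038
side 0.85 [367. 296.  52.  36.] 1194 [ 48.98827471 151.38274707  82.00502513]
side 0.78 [369. 186.  37.  33.] 704 [ 41.36647727  93.03977273 178.83238636]
side 0.7 [193. 392.  60.  57.] 1658 [ 50.10072376 159.89143546  84.23763571]
scene 0.89 [257. 160.  36.  15.] 586 [ 37.8003413   98.89419795 186.64505119]
scene 0.86 [432. 346.  54.  64.] 1774 [ 63.37936866 167.00338219  97.16403608]
scene 0.76 [371. 201.  36.  34.] 714 [ 46.0280112  158.7394958   85.22268908]
scene 0.61 [235. 183.  40.  33.] 815 [189.3190184  187.59509202 181.95214724]
white [ 0.49729877 -0.15116048  1.16386565] 0.06435512810003907 rel 0.06717042579035175 0.0005678692057066937
scene 0.45 [160. 238.  22.  39.] 661 [107.13313162  71.13464448  36.72163389]
white both [ 0.49640606 -0.15267458  1.18617144] 0.07318959220449273 rel 0.06543489641972186 0.0008460643531760475
```

View pics/d22.png

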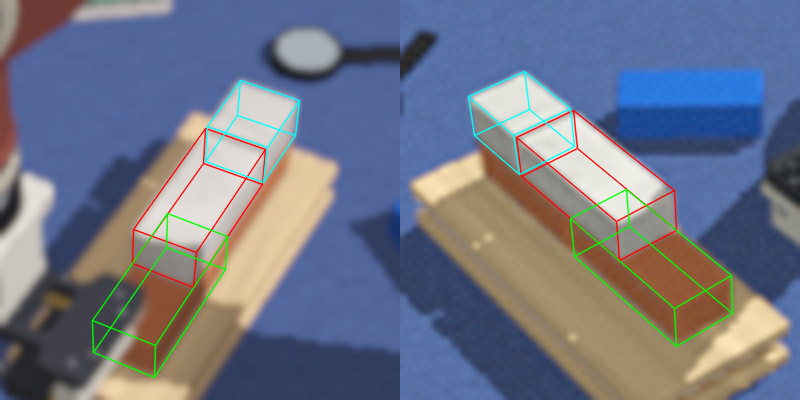

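View pics/scene22.png

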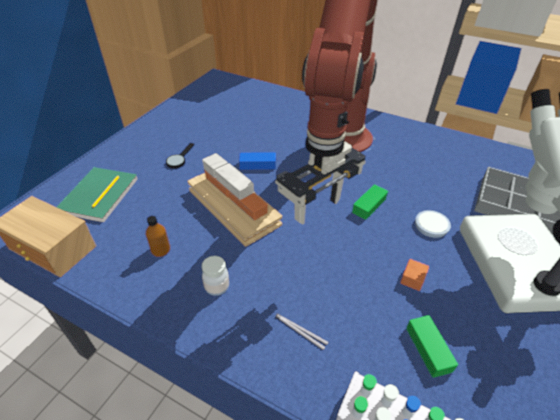

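```bash
python3 - <<'E'
from rig import arm
print(arm.close_job())
E
```

```text
the job is handed in; nothing more can be done
None
```

I laid the loose terracotta block on the board against the free end of the laid one, then the long white block on top over the joint. I handed in at about 25 s of the 67 s. Each block was lowered until it touched (net about 11–12 N) and then released. No verdict was reported.

**Last checks from the fixed cameras, in the laid block's frame:**

| Block | Along (allowed) | Sideways (allowed) | Angle to the laid block (allowed) |
|---|---|---|---|
| Terracotta | about 124.5 mm (116–132) | about 0.5 mm (±9) | about 2° by camera, about 0.4° by tool angle at release (under 6.9°) |
| White | about 63–67 mm (50–72) | about 1 mm (±9) | within about 2° (under 6.9°) |

- **Spacing:** the white block's centre is about 60 mm from the terracotta one's (50–75 allowed).
- **Bystanders:** the overlays showed the half block in its place. The laid block and the bystanders looked unmoved, but I judged that by eye.

**What failed or disagreed:**
- **First grasps:** two attempts closed above the terracotta block, because the fingertips sit about 20–25 mm higher than the reported TCP. I saw this in the pictures and regrasped lower. Neither block nor bystander was moved.
- **Scene camera:** it put the white block 3–4 mm further along than the tool reading, and gave slightly different angles. One fit of the laid and half blocks after the first placing was poor (error 0.20) and disagreed by about 6 mm, so I kept the earlier two-camera fit.

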